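# Tighten the lens window's retaining ring with the pin spanner

### The arm

A 6-joint arm with a two-finger parallel gripper is mounted at the origin on a cart in front of the work surface, level with it; the furniture and walls round the work are solid. World frame = base frame: x ahead of the robot, y to its left, z up, the work surface at z = 0. Lengths are in m, angles in degrees, forces in N, time in s.
With the tool pointing down it reaches from about 0.35 to 0.875 m from the base axis. Payload 4.2 kg.
Tool frame: the origin (TCP) lies on the centre line of the jaws, within the pads' length; the fingertips stand 11 mm ahead of it and the grasp point (between the pads) lies 8 mm behind it; z points along the fingers, y is the line along which they close (so a half turn about z gives the same grasp; the last joint's range is limited). The gripper opens to 87 mm and grips with 3 to 60 N. Pads are 19 mm wide; open, the fingers measure 117 mm over their backs; the gripper's body (75 mm by 190 mm) begins 51 mm behind the grasp point.
Start: joints at [-62.533, 22.042, 0.453, 0, -68.411, -14.817], TCP at [0.137, -0.61, 0.234] pointing down, gripper open.
Joint ranges: [-179.83, 179.83], [-69.29, 118.12], [-61.27, 80.66], [-181.25, 117.63], [-171.15, -9.14], [-177.46, 177.46]. Speed limits (degrees/s): [159.86, 159.86, 180, 180, 180, 180].

### API

Orientations are given as a 3x3 rotation matrix whose columns are the frame's x, y, z axes.
In Python, from station import r gives the robot as it stands.
- The arm moves only by the tool servo_tool, never from a script. Its argument "commands" is a list that holds one entry, the list of rows, each a list of 7 numbers: the closure, from 0 (fully open) to 1 (shut), then the shift along the tool's x, y, z in mm, then the turn, a rotation vector about the tool's x, y, z in rad. In form: [[[claw, x, y, z, ax, ay, az], ...]]. A call has exactly 5 rows; each row is the pose to reach, as a shift and turn from the pose commanded when the call began, along the tool's axes at that moment; what a row does not reach only later rows make up. A row lasts 1/10 s, in which the tool goes at most 50 mm and 8.59 degrees, less where a joint would pass 70% of its speed; a pose out of reach is approached as far as the arm can. A call with a gripper value outside its range is refused whole. The fingers move at their own pace and stop on an object; the grip force is fixed at half the most. Time passes only in rows, so rows that repeat a pose let the fingers close, or fill a call up. It gives the time, the measured TCP pose, the force, the opening and the grip force at its end, in the units of the state.
- r.sense(): the state, without advancing time (a new reading comes with each control period).
- r.capture(name): name is "scene" or "side" or "wrist"; returns a dict with "pixels" (420x560x3 uint8, red, green, blue), "camera_matrix" (3x3 intrinsics, pixels), "dist" ([k1, k2, p1, p2, k3] as OpenCV has them; the pictures are not rectified), "R" (3x3) and "t" (3): a world point X has camera coordinates R X + t. Camera axes: x right, y down, z forward; pixel columns grow to the right and rows downward; lengths in m; the calibration is good to about 2 mm. A picture is of the moment at which its call begins. There is no depth.
- r.finish_job(): hands the job in; it is judged then, once.
The state is a dict: "time_s": time; "joints": joint angles; "joint_velocities": joint speeds; "effort": joint torques, N m; "tcp_pos": TCP position; "ee_rot": TCP orientation; "wrist_force": force on the tool from outside, world axes, zero at the start; "moment": the same for the moment, N m; "gripper_width": opening from 0.0 (shut) to 1.0 (fully open); "gripper_force": force on a finger pad.
Only numpy, scipy, OpenCV 4.12 (cv2) and the standard library are available. Lean on these libraries where they do the work, as an engineer would, in place of code of your own. Each camera call takes 0.05 s, during which the arm holds its last target. There are 200 camera calls.

### The job

The window of the measuring lens has just been cleaned and its retaining ring is only started by hand. Take the two-pin spanner that fits the ring, put both pins in the ring's holes and screw the ring clockwise fully home, never touching the glass; then stand the spanner back on its own rest and swing the dust cover shut over the lens. Do not disturb the other spanner or the other loose things.

Things in the scene. Friction and masses are not known exactly. Their poses are not given: they have to be found in the camera images.
- lens_stand: Fixed aluminium bench stand (base 170 x 150 mm, two cheeks, black star knobs at their sides) that holds a black measuring lens (barrel 110 mm across) between its cheeks, the lens's front facing up and leaning 30 degrees from vertical towards the stand's -x. Origin: middle of the underside, z up.
- lens_rim (a point): Centre of the lens's front rim (outer diameter 110 mm, bore 98 mm), about 150 mm above the desk. z: lens axis, out of the front, 30 degrees from vertical; x: up the slope; y: the stand's y. A ledge lies 12 mm below the rim; inside the ledge sits the retaining ring.
- ring_face (a point): Centre of the front face of the aluminium retaining ring (outer diameter 84, inner 40 mm), recessed in the lens front. z: along the lens axis, outwards; x: through its two round blind holes, whose centres are 30 mm either side of this point (60 mm apart), diameter 12 mm, 11 mm deep, edges chamfered 1.2 mm. Turns and rises with the ring.
- ring (a joint): Angle of the ring from home, rad: 0 = fully home at its stop, face flush with the ledge; positive = unscrewed (anticlockwise seen from the front); starts 0.75 to 1.25. Turning clockwise lowers it; the thread draws the ring in 2.5 mm per rad. Stiff (0.12 N m), stays where left. Home, its dark line meets the white line on the ledge. The pins have about 0.05 rad of play either way in the holes.
- window: Glass window of the lens, 40 mm of it visible in the middle of the ring, 13 to 17 mm below the ring's face. Origin on the lens axis at the glass. Nothing may touch it.
- spanner: Spanner that fits: steel bar 76 x 24 x 14 mm, two pins below it (8.4 mm thick, 9 mm long, tapered, 60 mm apart), shank, flat black handle 56 (x) x 22 (y) x 54 mm on top; 0.2 kg. Origin: middle of the bar's underside (pin roots); x: through both pins and along the handle's width; z up. Bar z 0-14, shank 14-46, handle 46-100 mm: grip across its thickness at z = 74. Either way round is the same.
- spanner_rest: Fixed grey rest of that spanner: base 90 x 66 mm, post 28 mm wide (x); the bar's middle lies on the post's top, 26 mm above the origin, pins hanging either side of the post (so a seated spanner's origin is 26 mm above this one). Fences 10 mm high leave 4 mm either side of the bar in y. Origin: middle of the underside; x: the line along the bar (either way round).
- spanner_small: A second, smaller spanner of the same form (bar 58 x 22 x 12 mm, pins 42 mm apart: too narrow for the ring's holes) on its own rest. Same axes and origin. To be left alone.
- small_rest: Fixed rest of the smaller spanner, same form and axes as the other rest; the two rests swap places from start to start.
- cover (a joint): Angle of the swivelling dust cover, rad: 0 = shut, centred over the lens front, against its stop; positive = swung open, anticlockwise seen from the lens's front; starts 1.6 to 2.1. It swings in a plane just above the rim, about an axis parallel to the lens axis, turns with some friction (0.1 N m) and stays where it is left.
- cover_knob (a point): Middle of the grip part of the upright round aluminium knob (20 mm thick) in the middle of the black round cover (108 mm across). The knob's top is 9.5 mm above this point, the cover plate's upper face 21 mm below it (along z). z: parallel to the lens axis, outwards. Moves with the cover.
- cover_hinge (a point): Point on the cover's pivot axis (z, parallel to the lens axis), level with point cover_knob and 74 mm from it, at the right side of the lens.
- mug: Bystander: mug, 84 x 116 x 97 mm. Origin under it. To be left alone.
- label_tin: Bystander: flat green hinged tin, 66 x 95 x 22 mm. Origin under it. To be left alone.
- calibration_block: Bystander: stepped block, 45 x 45 x 36 mm. Origin under it. To be left alone.
Things that resemble listed ones, but are neither listed nor needed, are in the scene too. Leave any orange look-alike of the spanner alone.

How it is judged (in metres and radians):
On the way, in this order (a step that is already met when the one before it is completed fails the run):
1. both pins of the fitting spanner are in the ring's holes (distance between spanner and ring_face below 0.006 m and angle between the z axis of spanner and the z axis of ring_face, either way round below 0.12 rad), for 0.2 s.
2. the ring is turned fully home by the spanner, its pins still in the holes (all of step 1 and value of joint ring below 0.06 rad), for 0.2 s.
3. the spanner stands released on its own rest again (horizontal distance between spanner and spanner_rest below 0.015 m and z of spanner in the frame of spanner_rest between 0.022 and 0.03 m and angle between spanner's own z axis and vertical below 0.08 rad and contact force between the fingers and spanner below 0.1 N), for 0.2 s.
At the end, for the whole second after the job is handed in: The ring is within 0.06 rad of its home stop, the fitting spanner stands released and still on its own rest (bar down on the seat within 4 mm, upright, within 15 mm of the middle), and the dust cover is shut to within 0.08 rad (all of step 3 and value of joint ring below 0.06 rad and value of joint cover below 0.08 rad and linear speed of spanner below 0.02 m/s); the robot touches nothing.
It fails at once if the spanner or a finger touches the glass window (contact force between any of spanner, the fingers and window above 0.5 N).
It fails at once if the smaller spanner is moved by more than 20 mm (distance of spanner_small from where it was at the start of the episode above 0.02 m).
It fails at once if a bystander (mug, tin or stepped block) is moved by more than 20 mm (distance of any of mug, label_tin, calibration_block from where it was at the start of the episode above 0.02 m).
It also fails if it takes over 72 s, if anything falls off the work surface, if the arm or the gripper's body presses on something with over 40 N, if the wrist force passes 120 N, or if a joint passes its speed limit or range.

## Working session

There is one attempt and no reset: what is moved stays moved. The work goes in short steps, Python scripts to look and compute and a tool call to move; the robot and the scene stay as the last step left them, time stands still between calls to the robot, and variables do not carry over. Pictures are saved under pics/ and viewed, at most 10 in all, crops included, and the job is handed in when it is done.

Besides the shell and the picture viewer there is one more tool, called in YAML: its name, and indented under it one key for each argument. servo_tool: Moves the arm, as the interface text tells. Its arguments: {"type":"object","properties":{"commands":{"type":"array","items":{"type":"array","items":{"type":"array","items":{"type":"number"}}}}},"required":["commands"]}

```bash
ls; mkdir -p pics; python3 - <<'E'
from station import r
import cv2,numpy as np
for n in ("scene","side"):
    c=r.capture(n); cv2.imwrite(f"pics/{n}0.png",c["pixels"][...,::-1])
    np.savez(f"pics/{n}0.npz",**{k:np.array(v) for k,v in c.items()})
    print(n,np.round(c["camera_matrix"],1).tolist(),c["dist"],np.round(c["R"],3).tolist(),np.round(c["t"],3), -np.array(c["R"]).T@c["t"])
s=r.sense();print(s)
E
```

```text
pics
scene [[502.2, 0.0, 268.1], [0.0, 502.2, 207.3], [0.0, 0.0, 1.0]] [-0.18938702  0.          0.          0.          0.        ] [[-0.655, -0.755, -0.005], [-0.344, 0.304, -0.889], [0.673, -0.581, -0.459]] [0.388 0.292 0.929] [-0.27024538  0.74404368  0.68739274]
side [[521.3, 0.0, 283.5], [0.0, 521.3, 202.8], [0.0, 0.0, 1.0]] [-0.11394796  0.          0.          0.          0.        ] [[0.966, -0.259, -0.017], [-0.123, -0.4, -0.908], [0.229, 0.879, -0.418]] [-0.523  0.2    1.401] [ 0.20962882 -1.28758112  0.75838516]
{'time_s': 0.1, 'joints': array([-6.25315715e+01,  2.20882182e+01,  3.88142950e-01, -2.45940631e-02,
       -6.84116960e+01, -1.48171333e+01]), 'joint_velocities': array([-0.0404183 , -0.09879464,  0.17133198,  0.12730752,  0.0381701 ,
       -0.10014857]), 'effort': array([-1.49962671e-04, -3.91690600e+01,  1.87934536e+01,  4.23188344e+00,
        1.34356355e-02, -8.30294357e-05]), 'tcp_pos': array([ 0.13679495, -0.60932139,  0.23255487]), 'ee_rot': array([[-9.75755706e-01, -2.18861837e-01, -5.45659961e-04],
       [-2.18862488e-01,  9.75753834e-01,  1.91493267e-03],
       [ 1.13324118e-04,  1.98793097e-03, -9.99998018e-01]]), 'wrist_force': array([ 0.09468086,  0.27097154, -0.28729572]), 'moment': array([-0.02155652, -0.0026583 ,  0.06854958]), 'gripper_force': 0.0, 'gripper_width': 1.0009377472553551}
```

View pics/scene0.png

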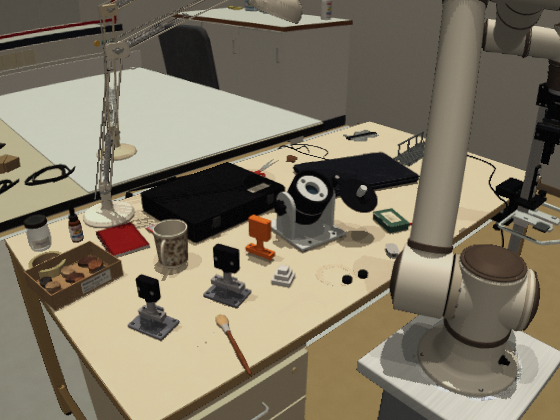

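View pics/side0.png

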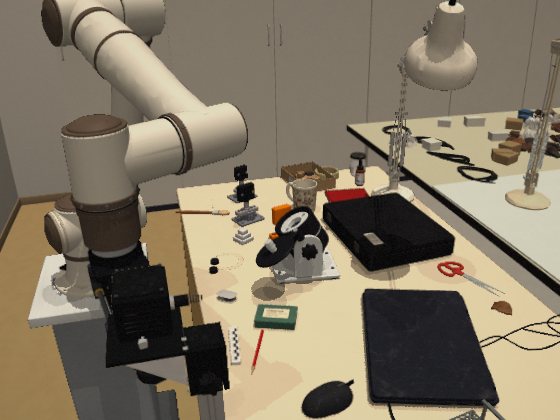

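The scene view shows two black spanners, handles at about (227,258) and (149,289), an orange look-alike at (260,232), the lens at (313,188) and the cover open to its right with its knob at (362,190). I'll make an enlarged crop of these areas.

```bash
python3 - <<'E'
import cv2,numpy as np
a=cv2.imread("pics/scene0.png");b=cv2.imread("pics/side0.png")
c=lambda i,x,y:cv2.resize(i[y:y+75,x:x+100],(400,300),interpolation=cv2.INTER_CUBIC)
d=lambda i,x,y:cv2.resize(i[y:y+100,x:x+133],(400,300),interpolation=cv2.INTER_CUBIC)
im=np.vstack([np.hstack([d(a,125,238),c(a,280,160)]),np.hstack([c(b,215,155),c(b,250,200)])])
cv2.imwrite("pics/crop1.png",cv2.convertScaleAbs(im,alpha=1.5,beta=10))
E
```

```text
(no output)
```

View pics/crop1.png

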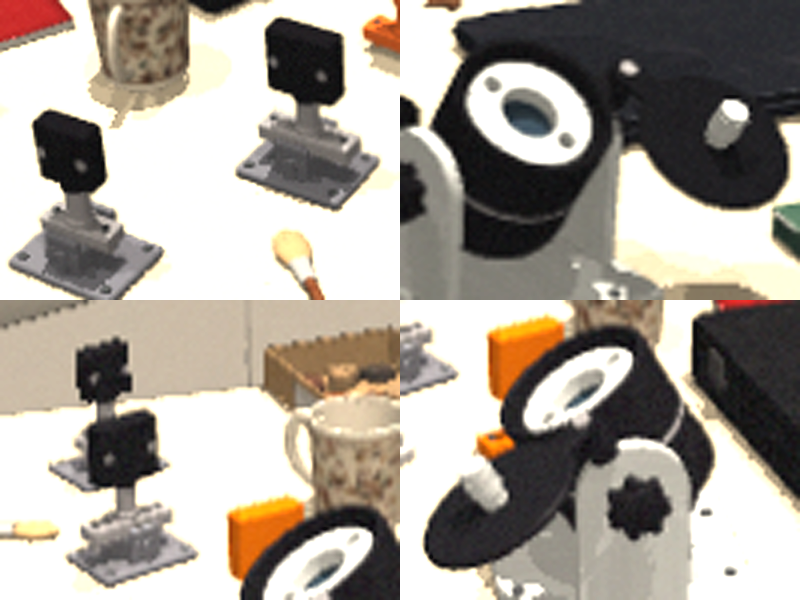

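The fitting (larger) spanner is the one nearer the lens: handle at about (227,259) in scene and (246,192) in side. The ring's holes are clear in both views, and so are the knob and the pivot. I'll triangulate them.

```bash
cat > h.py <<'E'
import cv2,numpy as np
def ray(c,p):
    K=np.array(c["camera_matrix"]);R=np.array(c["R"]);t=np.array(c["t"])
    u=cv2.undistortPoints(np.float64([[p]]),K,np.array(c["dist"]))[0,0]
    d=R.T@[u[0],u[1],1];return -R.T@t,d/np.linalg.norm(d)
def tri(*cp):
    A=np.zeros((3,3));b=np.zeros(3);L=[ray(c,p) for c,p in cp]
    for o,d in L:
        M=np.eye(3)-np.outer(d,d);A+=M;b+=M@o
    X=np.linalg.solve(A,b)
    return X,max(np.linalg.norm((np.eye(3)-np.outer(d,d))@(X-o)) for o,d in L)
def plane(c,p,n,q):
    o,d=ray(c,p);n=np.array(n,float);return o+d*(n@(np.array(q)-o))/(n@d)
def proj(c,X):
    R=np.array(c["R"]);rv,_=cv2.Rodrigues(R)
    return cv2.projectPoints(np.float64(X).reshape(-1,3),rv,np.array(c["t"]),np.array(c["camera_matrix"]),np.array(c["dist"]))[0][:,0]
def snap(n,name):
    from station import r
    c=r.capture(n);cv2.imwrite(f"pics/{name}.png",c["pixels"][...,::-1]);np.savez(f"pics/{name}.npz",**{k:np.array(v) for k,v in c.items()});return c
E
python3 - <<'E'
from h import *
S=np.load("pics/scene0.npz");D=np.load("pics/side0.npz");np.set_printoptions(precision=4,suppress=True)
P={}
for n,a,b in [("holeA",(302.75,181.25),(303.5,215.5)),("holeB",(322,195),(289.75,228.25)),("handle",(226.7,258.7),(245.75,192.5)),
 ("knobtop",(363.75,187),(269.5,242)),("knobbase",(359.5,195),(273,248.7)),("pivot",(337,176.8),(295.3,230.5)),("glass",(312.5,189.5),(296.5,221.7))]:
    P[n],e=tri((S,a),(D,b));print(n,P[n],e)
print(np.linalg.norm(P["holeA"]-P["holeB"]))
for p in [(204,294),(235,308),(251,290.7),(219,281)]: print(plane(S,p,(0,0,1),(0,0,.008)))
E
```

```text
holeA [ 0.5717 -0.1016  0.1495] 0.0007588245660916483
holeB [ 0.5248 -0.1221  0.1245] 0.005572927461891375
handle [0.477  0.2185 0.0946] 0.0008477036512329967
knobtop [ 0.4531 -0.2058  0.1432] 0.0014792152800338434
knobbase [ 0.4617 -0.2008  0.1195] 0.0024953668836524773
pivot [ 0.5257 -0.1833  0.1533] 0.00031163035255981746
glass [ 0.5473 -0.1103  0.1353] 0.00475432854111994
0.05699665967622599
[0.5025 0.267  0.008 ]
[0.4182 0.2448 0.008 ]
[0.4435 0.1799 0.008 ]
[0.5208 0.2122 0.008 ]
```

The spanner stands at about (0.475, 0.222), yaw about 18°. The ring centre is near (0.548, -0.112, 0.137) and the stand yaw is about -9°. Next I'll find where the wrist camera sits on the tool and plan a close look at the lens.

```bash
cat >> h.py <<'E'
from scipy.spatial.transform import Rotation as Ro
def go(Rt,pt):
    "shift (mm) and turn (rad) from the measured pose"
    from station import r
    s=r.sense();R=np.array(s["ee_rot"]);p=np.array(s["tcp_pos"])
    return np.round(R.T@(np.array(pt)-p)*1000,1),np.round(Ro.from_matrix(R.T@Rt).as_rotvec(),3),s
def frame(z,xyaw):
    "z axis and a wanted horizontal heading (deg) of x"
    z=np.array(z)/np.linalg.norm(z);a=np.radians(xyaw);x=np.array([np.cos(a),np.sin(a),0]);x-=z*(x@z);x/=np.linalg.norm(x)
    return np.column_stack([x,np.cross(z,x),z])
def lens(yaw): # a, up-slope x, y
    t=np.radians(yaw);c,s=np.cos(t),np.sin(t)
    a=np.array([-.5*c,-.5*s,.75**.5]);y=np.array([-s,c,0]);return np.cross(y,a),y,a
E
python3 - <<'E'
from h import *
from station import r
np.set_printoptions(precision=4,suppress=True)
c=r.capture("wrist");s=r.sense();R=np.array(s["ee_rot"])
print("cam pos in tool",R.T@(-np.array(c["R"]).T@c["t"]-s["tcp_pos"]));print("cam axes in tool\n",R.T@np.array(c["R"]).T);print(c["camera_matrix"],c["dist"])
X,Y,a=lens(-9)
ct=np.array([.548,-.112,.137])
for yaw in (-150,-100,-60,-20): print(yaw,go(frame(-a,yaw),ct+.22*a)[:2])
E
```

```text
cam pos in tool [ 0.0677 -0.001  -0.1516]
cam axes in tool
 [[ 0.0005 -0.9683 -0.2497]
 [ 1.      0.0005 -0.0001]
 [ 0.0002 -0.2497  0.9683]]
[[326.7863   0.     276.5925]
 [  0.     326.7863 211.5243]
 [  0.       0.       1.    ]] [-0.0537  0.      0.      0.      0.    ]
-150 (array([-407.8,  436.1,  -94.1]), array([ 0.283, -0.445, -0.366]))
-100 (array([-407.8,  436.1,  -94.1]), array([ 0.458, -0.314, -1.15 ]))
-60 (array([-407.8,  436.1,  -94.1]), array([ 0.576, -0.171, -1.758]))
-20 (array([-407.8,  436.1,  -94.1]), array([ 0.691,  0.056, -2.469]))
```

```bash
python3 - <<'E'
from h import *
X,Y,a=lens(-9)
print(go(frame(-a,-80),np.array([.548,-.112,.137])+.13*a)[:2])
E
```

```text
(array([-449.7,  419.3,  -16.2]), array([ 0.518, -0.249, -1.446]))
```

servo_tool:
  commands:
    - [[0,-37,34,-1.4,0,0,0],[0,-74,68,-2.8,0,0,0],[0,-110,102,-4,0,0,0],[0,-147,136,-5,0,0,0],[0,-180,168,-6,0,0,0]]

```text
time_s: 0.65
tcp_pos: [0.2764, -0.4045, 0.2394]
ee_rot: [[-0.976, -0.219, -0.0], [-0.219, 0.976, 0.0], [0.0, 0.0, -1.0]]
wrist_force: [1.7, 0.6, 0.5]
gripper_width: 1.0
gripper_force: 0.0
```

servo_tool:
  commands:
    - [[0,-37,34,-1.4,0,0,0],[0,-74,68,-2.8,0,0,0],[0,-110,102,-4,0,0,0],[0,-147,136,-5,0,0,0],[0,-180,168,-6,0,0,0]]

```text
time_s: 1.15
tcp_pos: [0.4153, -0.2011, 0.2457]
ee_rot: [[-0.976, -0.22, 0.0], [-0.22, 0.976, 0.0], [-0.0, -0.0, -1.0]]
wrist_force: [1.0, -0.8, -0.3]
gripper_width: 0.998
gripper_force: 0.0
```

servo_tool:
  commands:
    - [[0,-18,17,-1,0.05,-0.024,-0.139],[0,-36,34,-2,0.1,-0.048,-0.278],[0,-54,51,-3,0.15,-0.072,-0.417],[0,-72,68,-4,0.2,-0.096,-0.556],[0,-90,83,-4,0.24,-0.115,-0.67]]

```text
time_s: 1.65
tcp_pos: [0.4843, -0.1011, 0.2496]
ee_rot: [[-0.618, -0.755, 0.22], [-0.786, 0.603, -0.139], [-0.028, -0.258, -0.966]]
wrist_force: [0.5, -0.3, -0.9]
gripper_width: 0.999
gripper_force: 0.0
```

servo_tool:
  commands:
    - [[0,0,0,0,0.05,-0.024,-0.139],[0,0,0,0,0.1,-0.048,-0.278],[0,0,0,0,0.15,-0.072,-0.417],[0,0,0,0,0.2,-0.096,-0.556],[0,0,0,0,0.24,-0.115,-0.67]]

```text
time_s: 2.15
tcp_pos: [0.4834, -0.1024, 0.2491]
ee_rot: [[-0.002, -0.887, 0.462], [-0.994, -0.05, -0.102], [0.113, -0.46, -0.881]]
wrist_force: [0.6, -0.3, 0.3]
gripper_width: 0.999
gripper_force: 0.0
```

```bash
python3 - <<'E'
from h import *
X,Y,a=lens(-9)
d=go(frame(-a,-80),np.array([.548,-.112,.137])+.13*a);print(d[:2],d[2]["joints"],d[2]["time_s"])
c=snap("wrist","w1")
print(proj(c,[[.548,-.112,.137],[.5717,-.1016,.1495],[.5248,-.1221,.1245]]))
E
```

```text
(array([-0.5, -0.6, -0.3]), array([ 0.037, -0.02 , -0.1  ])) [ 12.17514178  -4.69444167 -44.13440338  25.81168448 -26.86539274
 -31.42142349] 2.15
[[271.36262057 211.35753318]
 [240.79112027 221.38797041]
 [301.65228978 201.52354603]]
```

View pics/w1.png

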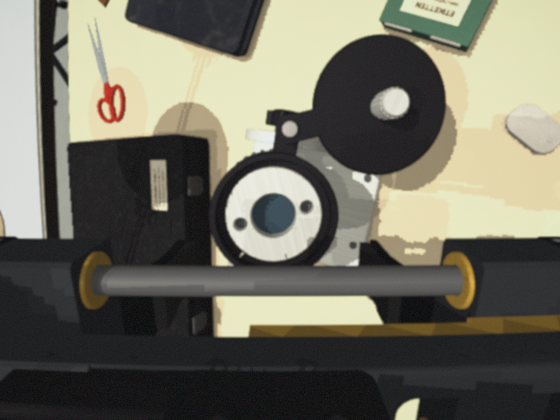

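The wrist view shows the ring centred near (273,213), its holes at about (306,207) and (240,224), marks near (242,255) and (286,257), the pivot at (290,129) and the knob at (390,103). I'll measure these precisely.

```bash
python3 - <<'E'
from h import *
np.set_printoptions(precision=4,suppress=True)
c=np.load("pics/w1.npz");g=cv2.cvtColor(c["pixels"],cv2.COLOR_RGB2GRAY)
def dark(x,y,w=9,th=None):
    p=255-g[y-w:y+w+1,x-w:x+w+1].astype(float);b=np.median(p);p=np.clip(p-b-30,0,None)
    yy,xx=np.mgrid[y-w:y+w+1,x-w:x+w+1];return np.array([(xx*p).sum(),(yy*p).sum()])/p.sum()
h1,h2=dark(306,207),dark(240,224);print(h1,h2)
m=((g>110)&(np.hypot(*(np.mgrid[:420,:560]-np.array([213,273])[:,None,None]))<52)).astype(np.uint8)
cs,_=cv2.findContours(m,cv2.RETR_EXTERNAL,cv2.CHAIN_APPROX_NONE);k=max(cs,key=cv2.contourArea);E=cv2.fitEllipse(cv2.convexHull(k));print("ring",E)
# pupil dark disc
m=(g<100).astype(np.uint8);m[:,:]=m*(np.hypot(*(np.mgrid[:420,:560]-np.array([213,273])[:,None,None]))<27)
cs,_=cv2.findContours(m,cv2.RETR_EXTERNAL,cv2.CHAIN_APPROX_NONE);k=max(cs,key=cv2.contourArea);print("hole",cv2.fitEllipse(k))
S=np.load("pics/scene0.npz");D=np.load("pics/side0.npz")
print(tri((S,(302.75,181.25)),(D,(303.5,215.5)),(c,h2)));print(tri((S,(322,195)),(D,(289.75,228.25)),(c,h1)))
for n,a,b,w in [("knobtop",(363.75,186),(269.5,241.5),(397,102)),("pivot",(337,176.8),(295.3,230.5),(290,129))]:
    print(n,tri((S,a),(D,b),(c,w)),tri((S,a),(c,w)))
# hole plane by spacing 60
for yaw in (-14,-9,-4):
    X,Y,a=lens(yaw);f=lambda s:[plane(c,h,a,np.array([.548,-.112,.137])+s*a) for h in (h1,h2)]
    from scipy.optimize import brentq
    s=brentq(lambda s:np.linalg.norm(np.subtract(*f(s)))-.06,-.05,.05);A,B=f(s);print(yaw,(A+B)/2,s,np.degrees(np.arctan2((B-A)@Y,(B-A)@X)))
im=c["pixels"][130:290,190:360,::-1];cv2.imwrite("pics/w1c.png",cv2.convertScaleAbs(cv2.resize(im,None,fx=3.7,fy=3.7,interpolation=cv2.INTER_CUBIC),alpha=1.3))
E
```

```text
[305.5172 206.1819] [239.7237 223.4117]
ring ((272.67987060546875, 213.85337829589844), (94.88790130615234, 97.18377685546875), 59.97682571411133)
hole ((272.3883361816406, 213.7417755126953), (39.19407653808594, 42.31840133666992), 63.756046295166016)
(array([ 0.5718, -0.1007,  0.1497]), np.float64(0.0013475375009358624))
(array([ 0.5232, -0.1198,  0.1244]), np.float64(0.00668424963752847))
knobtop (array([ 0.4515, -0.2035,  0.145 ]), np.float64(0.0031065371986807003)) (array([ 0.4485, -0.2012,  0.1478]), np.float64(1.632052824654919e-05))
pivot (array([ 0.5259, -0.1825,  0.1533]), np.float64(0.0009218003789201278)) (array([ 0.5254, -0.1821,  0.1538]), np.float64(0.0008544099348981257))
-14 [ 0.5456 -0.1094  0.1391] 0.0032399032969325364 30.152965878613557
-9 [ 0.5457 -0.1094  0.1388] 0.0028619023558230025 25.513623342067586
-4 [ 0.5458 -0.1094  0.1386] 0.002613673808143667 20.963182789439905
```

View pics/w1c.png

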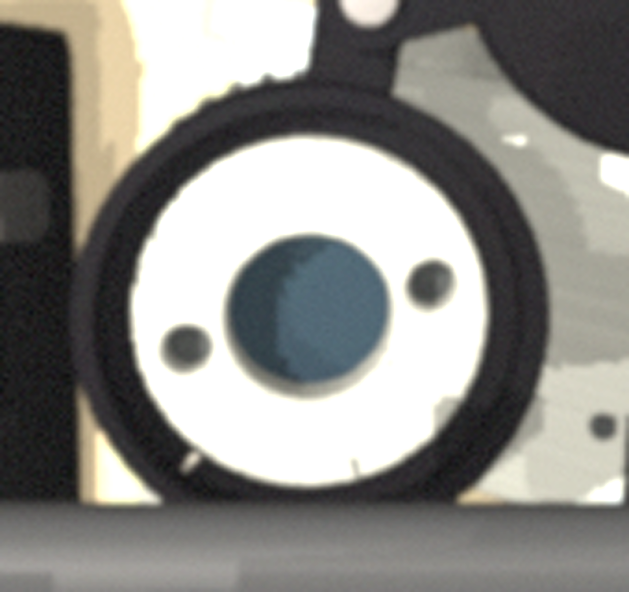

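White line lower left at crop (190,460), dark line at (355,468): the ring needs about 55° (0.96 rad) clockwise. The pivot geometry confirms stand yaw -9°. Now I'll move to the spanner.

```bash
python3 - <<'E'
from h import *
d=go(frame([0,0,-1],18.5),[.465,.22,.26]);print(d[:2])
from station import r
R=np.array(r.sense()["ee_rot"]);print(np.round(R.T@np.diag([1,1,1]),3))
E
```

```text
(array([-319.4,   -7. ,  -50.9]), array([-0.219, -0.527, -1.824]))
[[-0.001 -0.993  0.114]
 [-0.887 -0.052 -0.459]
 [ 0.462 -0.101 -0.881]]
```

servo_tool:
  commands:
    - [[0,-48,-1,-8,0,0,0],[0,-96,-2,-16,0,0,0],[0,-144,-3,-24,0,0,0],[0,-192,-4,-31,0,0,0],[0,-240,-5,-38,0,0,0]]

```text
time_s: 2.7
tcp_pos: [0.4724, 0.1419, 0.2591]
ee_rot: [[-0.01, -0.887, 0.462], [-0.994, -0.042, -0.103], [0.111, -0.46, -0.881]]
wrist_force: [1.5, 0.9, 0.2]
gripper_width: 1.0
gripper_force: 0.0
```

servo_tool:
  commands:
    - [[0,-40,-1,-6,-0.017,-0.041,-0.141],[0,-79,-2,-13,-0.034,-0.082,-0.282],[0,-79,-2,-13,-0.051,-0.123,-0.423],[0,-79,-2,-13,-0.068,-0.164,-0.564],[0,-79,-2,-13,-0.085,-0.204,-0.707]]

```text
time_s: 3.2
tcp_pos: [0.4689, 0.2206, 0.2619]
ee_rot: [[0.649, -0.688, 0.323], [-0.738, -0.674, 0.048], [0.185, -0.27, -0.945]]
wrist_force: [-0.6, 0.3, 0.6]
gripper_width: 0.999
gripper_force: 0.0
```

servo_tool:
  commands:
    - [[0,0,0,0,-0.017,-0.041,-0.141],[0,0,0,0,-0.034,-0.082,-0.282],[0,0,0,0,-0.051,-0.123,-0.423],[0,0,0,0,-0.068,-0.164,-0.564],[0,0,0,0,-0.085,-0.204,-0.707]]

```text
time_s: 3.7
tcp_pos: [0.4693, 0.2202, 0.2623]
ee_rot: [[0.988, -0.102, 0.113], [-0.109, -0.992, 0.065], [0.106, -0.076, -0.991]]
wrist_force: [0.3, 0.8, -0.0]
gripper_width: 0.998
gripper_force: 0.0
```

servo_tool:
  commands:
    - [[0,0,0,0,-0.016,-0.04,-0.137],[0,0,0,0,-0.032,-0.08,-0.274],[0,0,0,0,-0.049,-0.119,-0.411],[0,0,0,0,-0.049,-0.119,-0.411],[0,0,0,0,-0.049,-0.119,-0.411]]

```text
time_s: 4.2
tcp_pos: [0.4693, 0.2202, 0.2617]
ee_rot: [[0.956, 0.294, 0.003], [0.294, -0.956, 0.005], [0.004, -0.004, -1.0]]
wrist_force: [-0.3, -0.0, 0.3]
gripper_width: 1.001
gripper_force: 0.0
```

```bash
python3 - <<'E'
from h import *
d=go(frame([0,0,-1],18.5),[.465,.22,.26]);print(d[:2],d[2]["joints"],d[2]["time_s"])
c=snap("wrist","w2")
E
```

```text
(array([-4.2, -1.1,  1.7]), array([-0.004, -0.004, -0.025])) [ 43.02831224  10.309235   -11.8244594   -0.11131869 -67.55679131
  64.09682205] 4.2
```

View pics/w2.png

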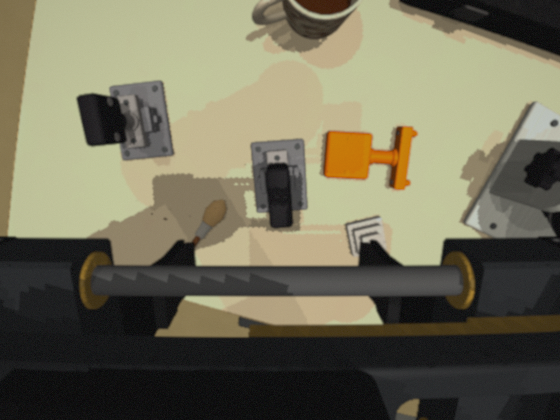

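The rest's grey base spans about (252,140) to (307,212), with the black handle at (279,195) over it. I'll measure the base edges and the handle's mask.

```bash
python3 - <<'E'
from h import *
np.set_printoptions(precision=4,suppress=True)
c=np.load("pics/w2.npz");im=c["pixels"];hsv=cv2.cvtColor(im,cv2.COLOR_RGB2HSV)
roi=np.zeros(im.shape[:2],np.uint8);roi[132:240,240:316]=1
g=cv2.cvtColor(im,cv2.COLOR_RGB2GRAY)
b=((im[...,2].astype(int)>=im[...,0].astype(int)-2)&(g>50)).astype(np.uint8)*roi
b=cv2.morphologyEx(b,cv2.MORPH_OPEN,np.ones((3,3)))
pts=cv2.findNonZero(b);q=cv2.minAreaRect(cv2.convexHull(pts));box=cv2.boxPoints(q);print("base",q,box.tolist())
P=np.array([plane(c,p,(0,0,1),(0,0,.006)) for p in box]);print(P,P.mean(0),np.linalg.norm(np.diff(P,axis=0),axis=1))
k=((g<45)).astype(np.uint8)*roi;n,l,st,ce=cv2.connectedComponentsWithStats(k);i=1+np.argmax(st[1:,4]);q=cv2.minAreaRect(cv2.findNonZero((l==i).astype(np.uint8)));print("handle",q,cv2.boxPoints(q).tolist(),st[i])
for p in cv2.boxPoints(q): print([plane(c,p,(0,0,1),(0,0,z))[:2] for z in (.072,.126)])
e=P[1]-P[0];f=P[2]-P[1]
for v in (e,f):print(np.degrees(np.arctan2(v[1],v[0])))
S=np.load("pics/scene0.npz");D=np.load("pics/side0.npz")
big=cv2.resize(im[125:240,230:330,::-1],None,fx=5,fy=5,interpolation=cv2.INTER_CUBIC);cv2.imwrite("pics/w2c.png",cv2.convertScaleAbs(big,alpha=1.6,beta=15))
E
```

```text
base ((278.70001220703125, 176.90000915527344), (64.5263442993164, 46.09024429321289), 85.2363510131836) [[253.05517578125, 146.66207885742188], [298.9862060546875, 142.83447265625], [304.3448486328125, 207.137939453125], [258.413818359375, 210.96554565429688]]
[[0.505  0.2611 0.006 ]
 [0.526  0.2086 0.006 ]
 [0.451  0.1769 0.006 ]
 [0.4288 0.2318 0.006 ]] [0.4777 0.2196 0.006 ] [0.0566 0.0814 0.0592]
handle ((278.7966003417969, 195.05862426757812), (63.19761657714844, 24.166234970092773), 85.2363510131836) [[264.1310729980469, 164.57241821289062], [288.2138366699219, 162.56552124023438], [293.4621276855469, 225.54483032226562], [269.3793640136719, 227.55172729492188]] [ 265  164   27   63 1425]
[array([0.4955, 0.2413]), array([0.5017, 0.2408])]
[array([0.5049, 0.2179]), array([0.5096, 0.2211])]
[array([0.4414, 0.1917]), array([0.4561, 0.1991])]
[array([0.4315, 0.2162]), array([0.4477, 0.2197])]
-68.18470205985872
-157.11766034804708
```

View pics/w2c.png

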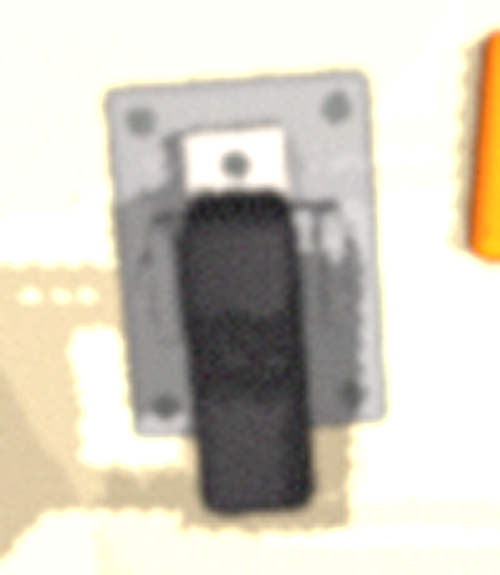

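```bash
python3 - <<'E'
from h import *
np.set_printoptions(precision=4,suppress=True)
c=np.load("pics/w2.npz");S=np.load("pics/scene0.npz");D=np.load("pics/side0.npz")
print(tri((S,(260,229)),(c,(348,155))),tri((S,(260,254)),(c,(404,157))))
for x in (325,372):print(plane(c,(x,155),(0,0,1),(0,0,.02)),plane(c,(x,155),(0,0,1),(0,0,.1)))
print(go(frame([0,0,-1],22.4),[.4765,.2195,.092])[:2])
E
```

```text
(array([0.5119, 0.1395, 0.1132]), np.float64(0.035698808734324315)) (array([0.5462, 0.0738, 0.0088]), np.float64(0.005761904882740114))
[0.522  0.1755 0.02  ] [0.5245 0.1883 0.1   ]
[0.5388 0.1217 0.02  ] [0.5379 0.1454 0.1   ]
(array([  6.2,   3.3, 169.9]), array([-0.004, -0.005, -0.092]))
```

servo_tool:
  commands:
    - [[0.4,6,3,20,-0.004,-0.005,-0.092],[0.4,6,3.3,60,-0.004,-0.005,-0.092],[0.4,6,3.3,100,-0.004,-0.005,-0.092],[0.4,6,3.3,110,-0.004,-0.005,-0.092],[0.4,6,3.3,110,-0.004,-0.005,-0.092]]

```text
time_s: 4.75
tcp_pos: [0.4758, 0.2186, 0.1514]
ee_rot: [[0.924, 0.383, -0.002], [0.383, -0.924, -0.003], [-0.003, 0.002, -1.0]]
wrist_force: [0.2, -0.2, -0.2]
gripper_width: 0.649
gripper_force: 0.0
```

```bash
python3 - <<'E'
from h import *
d=go(frame([0,0,-1],22.4),[.4765,.2195,.092]);print(d[:2],d[2]["gripper_width"])
E
```

```text
(array([ 1.2, -0.6, 59.3]), array([0.002, 0.003, 0.002])) 0.6487394387279334
```

Descend, then close.

servo_tool:
  commands:
    - [[0.4,1,-0.6,20,0.002,0.003,0],[0.4,1,-0.6,40,0.002,0.003,0],[0.4,1,-0.6,55,0.002,0.003,0],[0.4,1,-0.6,59,0.002,0.003,0],[0.4,1,-0.6,59,0.002,0.003,0]]

```text
time_s: 5.25
tcp_pos: [0.478, 0.2209, 0.0946]
ee_rot: [[0.923, 0.384, 0.004], [0.384, -0.923, 0.004], [0.005, -0.002, -1.0]]
wrist_force: [0.7, -0.4, -0.1]
gripper_width: 0.599
gripper_force: 0.0
```

servo_tool:
  commands:
    - [[0.9,0,0,0,0,0,0],[0.9,0,0,0,0,0,0],[0.9,0,0,0,0,0,0],[0.9,0,0,0,0,0,0],[0.9,0,0,0,0,0,0]]

```text
time_s: 5.75
tcp_pos: [0.4772, 0.2203, 0.0934]
ee_rot: [[0.923, 0.384, 0.002], [0.384, -0.923, 0.003], [0.003, -0.002, -1.0]]
wrist_force: [0.3, -0.5, 1.5]
gripper_width: 0.253
gripper_force: 29.9
```

servo_tool:
  commands:
    - [[0.9,0,0,0,0,0,0],[0.9,0,0,0,0,0,0],[0.9,0,0,0,0,0,0],[0.9,0,0,0,0,0,0],[0.9,0,0,0,0,0,0]]

```text
time_s: 6.25
tcp_pos: [0.4773, 0.2203, 0.0934]
ee_rot: [[0.923, 0.384, 0.002], [0.384, -0.923, 0.003], [0.003, -0.002, -1.0]]
wrist_force: [-0.9, 1.1, 2.6]
gripper_width: 0.247
gripper_force: 29.9
```

Grip is at 21.7 mm, as expected for the 22 mm handle. Now lift and compute the pre-insertion pose.

servo_tool:
  commands:
    - [[0.9,0,0,-20,0,0,0],[0.9,0,0,-50,0,0,0],[0.9,0,0,-90,0,0,0],[0.9,0,0,-135,0,0,0],[0.9,0,0,-175,0,0,0]]

```text
time_s: 6.75
tcp_pos: [0.4763, 0.2194, 0.2692]
ee_rot: [[0.923, 0.384, 0.001], [0.384, -0.923, 0.002], [0.002, -0.002, -1.0]]
wrist_force: [0.4, 0.1, -2.0]
gripper_width: 0.247
gripper_force: 29.9
```

```bash
cat >> h.py <<'E'
C0=np.array([.5457,-.1094,.1388]);L=.0674
def ringpose(phi,h,C=C0,yaw=-9):
    "tool pose with spanner origin h above C on the lens axis, pins' line at phi deg from up-slope"
    X,Y,a=lens(yaw);p=np.radians(phi);x=np.cos(p)*X+np.sin(p)*Y
    return np.column_stack([x,np.cross(-a,x),-a]),C+(L+h)*a
E
python3 - <<'E'
from h import *
d=go(*ringpose(25.5,.05));print(d[:2],d[2]["joints"],d[2]["tcp_pos"],d[2]["gripper_width"])
c=snap("side","s1")
E
```

```text
(array([-112.1,  299.6,   28. ]), array([-0.252,  0.459,  0.103])) [ 42.43498255  10.71621122 -10.23294231  -0.07242106 -68.92255107
  70.15634668] [0.47627833 0.21938937 0.2691885 ] 0.24713832023811394
```

servo_tool:
  commands:
    - [[0.9,-16,43,0,0,0,0],[0.9,-32,86,0,0,0,0],[0.9,-48,129,0,0,0,0],[0.9,-64,172,0,0,0,0],[0.9,-80,214,0,0,0,0]]

```text
time_s: 7.3
tcp_pos: [0.4841, -0.0103, 0.2664]
ee_rot: [[0.923, 0.384, 0.0], [0.384, -0.923, 0.003], [0.001, -0.003, -1.0]]
wrist_force: [1.4, -0.2, -1.5]
gripper_width: 0.253
gripper_force: 29.9
```

servo_tool:
  commands:
    - [[0.9,-10,28,0,-0.05,0.1,0.02],[0.9,-20,57,0,-0.11,0.2,0.045],[0.9,-32,86,0,-0.165,0.3,0.07],[0.9,-32,86,0,-0.22,0.4,0.09],[0.9,-32,86,0,-0.252,0.459,0.103]]

```text
time_s: 7.8
tcp_pos: [0.4859, -0.1012, 0.2652]
ee_rot: [[0.84, 0.225, 0.494], [0.3, -0.951, -0.078], [0.452, 0.214, -0.866]]
wrist_force: [0.4, -1.4, -1.9]
gripper_width: 0.249
gripper_force: 29.9
```

```bash
python3 - <<'E'
from h import *
d=go(*ringpose(25.5,.05));print(d[:2],d[2]["joints"],d[2]["tcp_pos"],d[2]["gripper_width"])
c=snap("side","s2");b=snap("scene","s3");w=snap("wrist","w3")
f=lambda c,x,y:cv2.resize(np.array(c["pixels"])[y:y+100,x:x+133,::-1],(400,300),interpolation=cv2.INTER_CUBIC)
w=cv2.resize(np.array(w["pixels"])[100:300,150:417,::-1],(800,600),interpolation=cv2.INTER_CUBIC)
im=np.vstack([np.hstack([f(c,230,130),f(b,260,110)]),cv2.resize(w,(800,600))[:300]])
cv2.imwrite("pics/m3.png",cv2.convertScaleAbs(im,alpha=1.4,beta=10))
E
```

```text
(array([-9.3, -5.8, 22.2]), array([ 0.   , -0.   , -0.003])) [ 11.95006293  -6.06188221 -42.75792848  23.31129644 -26.86330324
  75.97258136] [ 0.48589192 -0.10117234  0.26517404] 0.24914334453373072
```

View pics/m3.png

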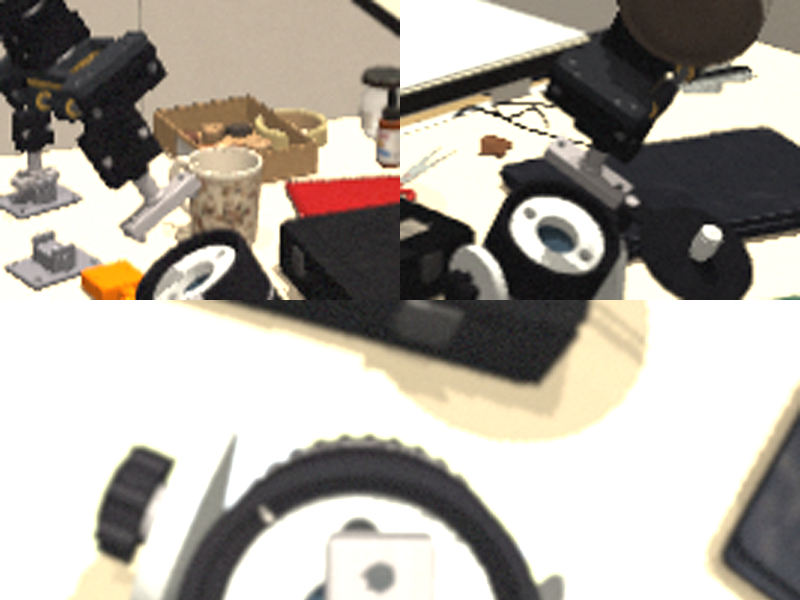

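The wrist crop shows the bar's near end at about full-image (259..294, 178) with a ring hole just beyond it at (270,175). I'll compare these with predictions to find how the spanner sits in the jaws.

```bash
python3 - <<'E'
from h import *
np.set_printoptions(precision=2,suppress=True)
from station import r
s=r.sense();R=np.array(s["ee_rot"]);p=np.array(s["tcp_pos"])
c=np.load("pics/w3.npz");g=cv2.cvtColor(c["pixels"],cv2.COLOR_RGB2GRAY)
T=lambda q:p+R@(np.array(q)/1000)
print("bar top corners",proj(c,[T((38,12,53.4)),T((38,-12,53.4)),T((38,12,67.4)),T((38,-12,67.4))]))
print("shift +1x,+1y",proj(c,[T((39,12,53.4)),T((38,13,53.4))]))
X,Y,a=lens(-9);f=np.radians(25.5)
print("hole+",proj(c,[C0+.03*(np.cos(f)*X+np.sin(f)*Y),C0]))
print(g[160:200:2,276]);print(g[190,250:304]);print(g[186,250:304])
im=c["pixels"][155:215,235:315,::-1];cv2.imwrite("pics/w3c.png",cv2.resize(im,None,fx=8,fy=8,interpolation=cv2.INTER_CUBIC))
E
```

```text
bar top corners [[294.41 172.14]
 [256.08 172.12]
 [293.3  169.29]
 [257.35 169.26]]
shift +1x,+1y [[294.43 170.55]
 [296.01 172.15]]
hole+ [[269.4  177.92]
 [269.54 210.39]]
[ 27  29  58 154 222 225 228 218 164 133 176 182 181 172 108  91  89  88
  99 163]
[220 218 218 217 217 218 218 206 166 145 159 175 180 182 182 184 183 183
 181 180 170 146 119  99  91  90  91  93  93  92 106 136 170 183 183 183
 182 181 179 179 179 179 178 177 171 182 216 226 228 227 228 228 227 227]
[226 226 226 226 227 227 227 216 172 148 160 174 180 182 183 186 184 182
 181 182 183 181 183 182 181 176 172 170 172 178 180 180 182 183 184 182
 183 180 181 180 180 180 180 174 170 183 216 227 228 228 228 228 228 228]
```

View pics/w3c.png

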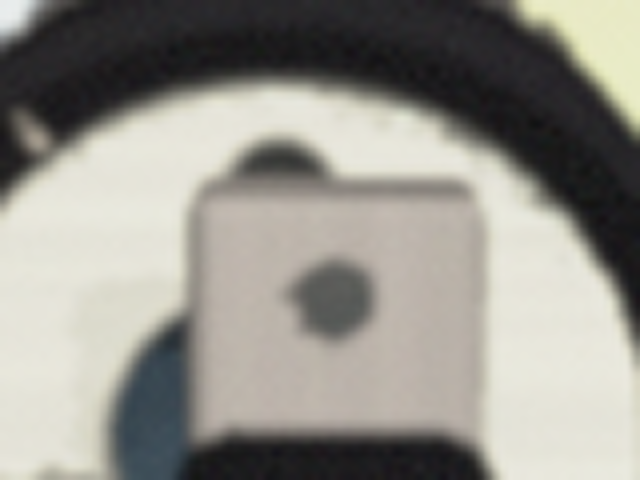

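```bash
python3 - <<'E'
from h import *
np.set_printoptions(precision=4,suppress=True)
c=np.load("pics/w2.npz");u=np.array([np.cos(np.radians(22.4)),np.sin(np.radians(22.4)),0])
for p,x,z in (((277,157.6),.030,.04),((277,150.6),.038,.04)):
    q=plane(c,p,(0,0,1),(0,0,z));print(q,q-x*u)
# base corners and handle again
P=[plane(c,p,(0,0,1),(0,0,.006)) for p in [(251.4,143),(303.4,139),(307,208),(257.4,211.6)]];print(np.mean(P,0))
# side/scene: bar end corners in m3 crops (scale 3)
D=np.load("pics/s2.npz");S=np.load("pics/s3.npz")
from station import r
s=r.sense();R=np.array(s["ee_rot"]);p=np.array(s["tcp_pos"]);T=lambda q:p+R@(np.array(q)/1000)
for o,c,n in (((230,130),D,"side"),((260,110),S,"scene")):
    print(n,(proj(c,[T((x,y,67.4)) for x,y in ((38,12),(38,-12),(-38,12),(-38,-12))])-o)*3)
E
```

```text
[0.5037 0.2298 0.04  ] [0.476  0.2184 0.04  ]
[0.5112 0.2321 0.04  ] [0.4761 0.2177 0.04  ]
[0.4798 0.2188 0.006 ]
side [[201.5198 181.743 ]
 [188.1349 177.9806]
 [136.7283 238.0457]
 [124.1488 233.3458]]
scene [[148.8598 134.8067]
 [133.9677 149.0091]
 [221.7517 187.6539]
 [207.6214 202.6613]]
```

```bash
python3 - <<'E'
from h import *
np.set_printoptions(precision=1,suppress=True)
from station import r
s=r.sense();R=np.array(s["ee_rot"]);p=np.array(s["tcp_pos"]);T=lambda q:p+R@(np.array(q)/1000)
for f,n in (("s2","side"),("s3","scene")):
    c=np.load(f"pics/{f}.npz");g=cv2.cvtColor(c["pixels"],cv2.COLOR_RGB2GRAY)
    q=proj(c,[T((x,y,z)) for x in (38,-38) for y in (12,-12) for z in (53.4,67.4)])
    lo=q.min(0).astype(int)-8;hi=q.max(0).astype(int)+8
    roi=cv2.resize(g[lo[1]:hi[1],lo[0]:hi[0]],None,fx=4,fy=4,interpolation=cv2.INTER_CUBIC)
    L=cv2.createLineSegmentDetector().detect(roi)[0][:,0]
    print(n,"predicted edges")
    for i,(y,z) in enumerate(((12,53.4),(12,67.4),(-12,53.4),(-12,67.4))):
        e=q[i],q[i+4];d=e[1]-e[0];print(y,z,np.r_[e[0],e[1]],np.degrees(np.arctan2(d[1],d[0]))%180)
    for t in (-.08,.08):
        d=proj(c,[T((38*np.cos(t),0,60-38*np.sin(t))),T((-38*np.cos(t),0,60+38*np.sin(t)))]);d=d[1]-d[0];print("pitch",t,np.degrees(np.arctan2(d[1],d[0]))%180)
    for l in L:
        d=l[2:]-l[:2]
        if np.hypot(*d)>50: print("seg",l/4+np.r_[lo,lo],np.hypot(*d)/4,np.degrees(np.arctan2(d[1],d[0]))%180)
E
```

```text
side predicted edges
12 53.4 [294.5 186.4 272.7 205.2] 139.16648106580251
12 67.4 [297.2 190.6 275.6 209.3] 139.00993813906362
-12 53.4 [290.  185.2 268.6 203.7] 139.28538042396198
-12 67.4 [292.7 189.3 271.4 207.8] 139.1313747138808
pitch -0.08 143.54114567579492
pitch 0.08 134.84799755535815
seg [289.  198.8 278.6 207.8] 13.78908 138.92593
seg [284.2 197.8 294.2 189. ] 13.287446 138.47157
seg [274.4 206.1 284.2 197.8] 12.807699 139.85779
scene predicted edges
12 53.4 [311.4 151.3 335.9 169. ] 35.85871269655748
12 67.4 [309.6 154.9 333.9 172.6] 35.94241718817647
-12 53.4 [306.4 156.  331.2 174. ] 35.98721241611863
-12 67.4 [304.7 159.7 329.2 177.6] 36.07106574157521
pitch -0.08 32.60581290568222
pitch 0.08 39.261150820463726
seg [296.  164.4 308.2 162. ] 12.502546 168.66774
seg [323.9 181.8 313.1 175.4] 12.548471 30.484024
seg [337.5 171.9 327.2 164.3] 12.82078 35.96396
seg [308.1 162.9 330.9 179.9] 28.440325 36.576847
```

Pitch in the grip is about zero, but the bar sits about -4.7 mm along tool x and +1 mm along y in the jaws. I'll correct for that and approach to 15 mm above the ring.

```bash
cat >> h.py <<'E'
E0=np.array([-.0047,.00095,0])
def rp(phi,h,C=C0,yaw=-9):
    R,p=ringpose(phi,h,C,yaw);return R,p-R@E0
E
python3 - <<'E'
from h import *
print(go(*rp(25.5,.015))[:2])
E
```

```text
(array([-4.6, -6.6, 57.1]), array([-0.001,  0.004,  0.   ]))
```

servo_tool:
  commands:
    - [[0.9,-4.6,-6.6,10,0,0.003,0],[0.9,-4.6,-6.6,30,0,0.003,0],[0.9,-4.6,-6.6,50,0,0.003,0],[0.9,-4.6,-6.6,57,0,0.003,0],[0.9,-4.6,-6.6,57,0,0.003,0]]

```text
time_s: 8.45
tcp_pos: [0.5125, -0.1003, 0.2133]
ee_rot: [[0.839, 0.227, 0.495], [0.303, -0.95, -0.078], [0.452, 0.215, -0.866]]
wrist_force: [-0.1, -0.6, -2.4]
gripper_width: 0.248
gripper_force: 29.9
```

```bash
python3 - <<'E'
from h import *
np.set_printoptions(precision=2,suppress=True)
d=go(*rp(25.5,.0));print(d[:2],d[2]["moment"])
c=snap("wrist","w4");g=cv2.cvtColor(c["pixels"],cv2.COLOR_RGB2GRAY)
s=d[2];R=np.array(s["ee_rot"]);p=np.array(s["tcp_pos"]);e=proj(c,[p+R@(E0+np.array([.03,0,.0534]))])[0];print("pred dot",e)
x,y=e.astype(int);w=9;q=g[y-w:y+w+1,x-w:x+w+1].astype(float);q=np.clip(np.median(q)-25-q,0,None);yy,xx=np.mgrid[y-w:y+w+1,x-w:x+w+1];print("dot",(xx*q).sum()/q.sum(),(yy*q).sum()/q.sum())
X,Y,a=lens(-9);f=np.radians(25.5)
h=[C0+k*.03*(np.cos(f)*X+np.sin(f)*Y) for k in (1,-1)];print("pin hole",proj(c,h))
E
```

```text
(array([-3.8, -0.8, 14.2]), array([ 0., -0., -0.])) [ 0.08  1.54 -0.  ]
pred dot [276.08 196.81]
dot 276.3719332679097 192.07899901864573
pin hole [[274.98 193.99]
 [275.03 270.18]]
```

```bash
cat >> h.py <<'E'
RC=np.array([[.0005,-.9683,-.2497],[1,.0005,-.0001],[.0002,-.2497,.9683]]);TC=np.array([.0677,-.001,-.1516])
def toolcam(c): return dict(camera_matrix=c["camera_matrix"],dist=c["dist"],R=RC.T,t=-RC.T@TC)
E
python3 - <<'E'
from h import *
np.set_printoptions(precision=4,suppress=True)
for f in ("w3","w4"):
    c=np.load(f"pics/{f}.npz");k=toolcam(c);print(f,plane(k,(276.4,192.1),(0,0,1),(0,0,.0534)),"end",plane(k,(276.8,179.5),(0,0,1),(0,0,.0534)))
    Rt=c["R"].T@RC.T; print("tcp from cam",-c["R"].T@c["t"]-Rt@TC)
d=go(*rp(25.5,.0));print(d[:2],d[2]["tcp_pos"],d[2]["time_s"],d[2]["joint_velocities"])
E
```

```text
w3 [ 0.0276 -0.0011  0.0534] end [ 0.0357 -0.0009  0.0534]
tcp from cam [ 0.4849 -0.1036  0.2638]
w4 [ 0.0276 -0.0011  0.0534] end [ 0.0357 -0.0009  0.0534]
tcp from cam [ 0.5137 -0.1023  0.2139]
(array([-4.4, -0.9, 15. ]), array([ 0.   , -0.003, -0.   ])) [ 0.5126 -0.1001  0.2142] 8.5 [ 0.4511 -1.8058  0.1824  0.1155  0.2553 -0.2967]
```

```bash
python3 - <<'E'
from h import *
np.set_printoptions(precision=2,suppress=True)
from station import r
X,Y,a=lens(-9);f=np.radians(25.5);hx=np.cos(f)*X+np.sin(f)*Y;hy=np.cross(-a,hx)
for h in (.013,.015,.017):
    c=np.load("pics/w4.npz");q=plane(c,(276.4,192.1),a,C0+(h+.014)*a);v=q-(C0+.03*hx);print(h,"dot-hole along tool x,y mm",v@hx*1e3,v@hy*1e3)
s=r.sense();R=np.array(s["ee_rot"]);print("needed tool axes",R.T@hx,R.T@a)
E
```

```text
0.013 dot-hole along tool x,y mm 6.667276115436473 1.033244902635925
0.015 dot-hole along tool x,y mm 7.057726999478497 1.0336206919349056
0.017 dot-hole along tool x,y mm 7.448177883520445 1.0339964812338538
needed tool axes [ 1. -0.  0.] [ 0.  0. -1.]
```

servo_tool:
  commands:
    - [[0.9,-7,-0.5,0,0,0,0],[0.9,-7,-0.5,0,0,0,0],[0.9,-7,-0.5,3,0,0,0],[0.9,-7,-0.5,6,0,0,0],[0.9,-7,-0.5,6,0,0,0]]

```text
time_s: 9.0
tcp_pos: [0.5084, -0.1021, 0.2058]
ee_rot: [[0.837, 0.227, 0.497], [0.303, -0.95, -0.077], [0.455, 0.215, -0.864]]
wrist_force: [-0.3, 0.3, -2.7]
gripper_width: 0.246
gripper_force: 29.9
```

servo_tool:
  commands:
    - [[0.9,0,0,2,0,0,0],[0.9,0,0,4,0,0,0],[0.9,0,0,5,0,0,0],[0.9,0,0,5,0,0,0],[0.9,0,0,5,0,0,0]]

```text
time_s: 9.5
tcp_pos: [0.5109, -0.1024, 0.2017]
ee_rot: [[0.837, 0.227, 0.498], [0.303, -0.95, -0.077], [0.455, 0.215, -0.864]]
wrist_force: [-0.5, -0.5, -2.4]
gripper_width: 0.252
gripper_force: 29.9
```

```bash
python3 - <<'E'
from h import *
np.set_printoptions(precision=2,suppress=True)
d=go(*rp(25.5,.0));s=d[2];R=np.array(s["ee_rot"]);print(d[:2],R.T@s["wrist_force"],R.T@s["moment"])
c=snap("wrist","w5");g=cv2.cvtColor(c["pixels"],cv2.COLOR_RGB2GRAY)
X,Y,a=lens(-9);f=np.radians(25.5);hx=np.cos(f)*X+np.sin(f)*Y;hy=np.cross(-a,hx)
y,x=192,276;w=9;q=g[y-w:y+w+1,x-w:x+w+1].astype(float);q=np.clip(np.median(q)-25-q,0,None);yy,xx=np.mgrid[y-w:y+w+1,x-w:x+w+1];u=(xx*q).sum()/q.sum(),(yy*q).sum()/q.sum()
v=plane(c,u,a,C0+.018*a)-(C0+.03*hx);print("dot",u,v@hx*1e3,v@hy*1e3)
E
```

```text
(array([3.4, 0.1, 4.8]), array([-0., -0., -0.])) [-1.64 -0.18  1.82] [ 0.55 -1.39 -0.08]
dot (np.float64(276.4625), np.float64(192.15649038461538)) -0.2937240118089696 0.17712893510240776
```

servo_tool:
  commands:
    - [[0.9,0,0,1,0,0,0],[0.9,0,0,2,0,0,0],[0.9,0,0,3,0,0,0],[0.9,0,0,4,0,0,0],[0.9,0,0,4,0,0,0]]

```text
time_s: 10.05
tcp_pos: [0.5123, -0.1026, 0.2001]
ee_rot: [[0.836, 0.226, 0.501], [0.303, -0.95, -0.077], [0.458, 0.216, -0.862]]
wrist_force: [-17.2, 5.1, 15.0]
gripper_width: 0.251
gripper_force: 29.9
```

servo_tool:
  commands:
    - [[0.9,0,0,1,0,0,0],[0.9,0,0,2,0,0,0],[0.9,0,0,3,0,0,0],[0.9,0,0,3,0,0,0],[0.9,0,0,3,0,0,0]]

```text
time_s: 10.55
tcp_pos: [0.5135, -0.1026, 0.1998]
ee_rot: [[0.834, 0.226, 0.503], [0.303, -0.95, -0.076], [0.461, 0.216, -0.861]]
wrist_force: [-31.9, 9.3, 28.1]
gripper_width: 0.256
gripper_force: 30.0
```

```bash
python3 - <<'E'
from h import *
np.set_printoptions(precision=2,suppress=True)
d=go(*rp(25.5,.0));s=d[2];R=np.array(s["ee_rot"]);print(d[:2],R.T@s["wrist_force"],R.T@s["moment"])
E
```

```text
(array([ 2.1, -0.3,  1.9]), array([ 0.  , -0.01, -0.  ])) [-10.86  -9.95 -40.98] [ 4.11 -3.97  0.09]
```

Contact came about where the bar should land on the ring. The hole centroids bias my height low by roughly 3–4 mm, and the 150 mm rim clue agrees with that. I'll ease the preload and test with a small clockwise turn.

servo_tool:
  commands:
    - [[0.9,-1.2,-1,-3.5,0,0,0],[0.9,-1.2,-1,-4,0,0,0],[0.9,-1.2,-1,-4,0,0,0],[0.9,-1.2,-1,-4,0,0,0],[0.9,-1.2,-1,-4,0,0,0]]

```text
time_s: 11.05
tcp_pos: [0.5114, -0.102, 0.1994]
ee_rot: [[0.837, 0.227, 0.498], [0.303, -0.95, -0.077], [0.456, 0.215, -0.864]]
wrist_force: [-9.4, 2.1, 8.3]
gripper_width: 0.247
gripper_force: 29.9
```

```bash
cat > st.py <<'E'
from h import *
np.set_printoptions(precision=2,suppress=True)
d=go(*rp(25.5,.0));s=d[2];R=np.array(s["ee_rot"]);print(d[:2],"F",R.T@s["wrist_force"],"M",R.T@s["moment"],s["time_s"],"j",s["joints"])
E
python3 st.py
```

```text
(array([3.9, 0.8, 2.6]), array([-0.  , -0.01, -0.  ])) F [ -3.43  -2.31 -11.96] M [ 1.33 -1.9  -0.11] 11.05 j [  5.46   1.28 -51.97  44.65 -10.14  58.75]
```

servo_tool:
  commands:
    - [[0.9,0,0.1,0,0,0,0.04],[0.9,0,0.2,0,0,0,0.08],[0.9,0,0.3,0,0,0,0.12],[0.9,0,0.4,0,0,0,0.16],[0.9,0,0.5,0,0,0,0.2]]

```text
time_s: 11.55
tcp_pos: [0.5117, -0.1022, 0.1991]
ee_rot: [[0.865, 0.056, 0.498], [0.107, -0.991, -0.076], [0.489, 0.119, -0.864]]
wrist_force: [-5.3, 2.9, 3.9]
gripper_width: 0.248
gripper_force: 29.9
```

```bash
python3 st.py
```

```text
(array([ 3.9, -0.1,  2.2]), array([-0.  , -0.01, -0.2 ])) F [-2.41 -2.71 -6.22] M [ 1.01 -1.9  -0.14] 11.55 j [  5.48   1.34 -51.89  44.39 -10.14  47.47]
```

servo_tool:
  commands:
    - [[0.9,0,0.1,0.1,0,0,0.05],[0.9,0,0.2,0.2,0,0,0.1],[0.9,0,0.3,0.4,0,0,0.15],[0.9,0,0.5,0.5,0,0,0.2],[0.9,0,0.6,0.6,0,0,0.25]]

```text
time_s: 12.05
tcp_pos: [0.5122, -0.1026, 0.1986]
ee_rot: [[0.852, -0.16, 0.498], [-0.141, -0.987, -0.076], [0.504, -0.006, -0.864]]
wrist_force: [-4.5, 2.6, 3.3]
gripper_width: 0.249
gripper_force: 29.9
```

```bash
python3 st.py; python3 -c "
from h import *
snap('wrist','w6')"
```

```text
(array([ 3.5, -1.5,  1.5]), array([-0.  , -0.01, -0.45])) F [-2.55 -1.82 -5.33] M [ 0.59 -1.99 -0.12] 12.05 j [  5.33   1.44 -51.9   44.55  -9.97  33.09]
```

servo_tool:
  commands:
    - [[0.9,0,0.1,0.1,0,0,0.05],[0.9,0,0.2,0.2,0,0,0.1],[0.9,0,0.3,0.4,0,0,0.15],[0.9,0,0.5,0.5,0,0,0.2],[0.9,0,0.6,0.6,0,0,0.25]]

```text
time_s: 12.6
tcp_pos: [0.5126, -0.1032, 0.1982]
ee_rot: [[0.786, -0.366, 0.498], [-0.381, -0.922, -0.075], [0.487, -0.13, -0.864]]
wrist_force: [-3.5, 3.2, 3.0]
gripper_width: 0.25
gripper_force: 29.9
```

```bash
python3 st.py; python3 - <<'E'
from h import *
c=snap('wrist','w7')
# unroll the ring's rim zone about the lens axis: w5 (before), w6, w7; find dark radial line on bright ring
X,Y,a=lens(-9)
for f in ("w1","w5","w6","w7"):
    c=np.load(f"pics/{f}.npz");g=cv2.GaussianBlur(cv2.cvtColor(c["pixels"],cv2.COLOR_RGB2GRAY),(3,3),0).astype(np.float32)
    th=np.radians(np.arange(0,360,1));C=C0+.0035*a
    P=lambda rr:proj(c,[C+rr*(np.cos(t)*X+np.sin(t)*Y) for t in th]).astype(np.float32)
    v=np.mean([cv2.remap(g,P(rr)[:,:1],P(rr)[:,1:],1)[:,0] for rr in (.037,.038,.039)],0)
    w=np.mean([cv2.remap(g,P(rr)[:,:1],P(rr)[:,1:],1)[:,0] for rr in (.0445,.0455)],0)
    m=lambda v:cv2.medianBlur(np.tile(v,3).astype(np.float32)[None,:].repeat(5,0),5)[2][360:720]
    bg=np.array([np.median(np.take(v,range(i-8,i+9),mode="wrap")) for i in range(360)])
    bw=np.array([np.median(np.take(w,range(i-8,i+9),mode="wrap")) for i in range(360)])
    ok=bg>150
    d=np.where(ok,v-bg,0);i=np.argsort(d)[:6];print(f,"dark",[(int(k),int(d[k])) for k in i]," white",[(int(k),int((w-bw)[k])) for k in np.argsort(np.where(bw<80,bw-w,0))[:5]])
E
```

```text
(array([ 2.7, -2.7,  0.9]), array([-0.  , -0.01, -0.7 ])) F [-2.45 -2.05 -4.59] M [ 0.1  -1.89 -0.17] 12.6 j [  5.15   1.53 -51.94  44.79  -9.8   18.68]
w1 dark [(118, -33), (119, -29), (117, -25), (156, -19), (155, -19), (120, -18)]  white [(62, 94), (63, 84), (61, 81), (64, 52), (60, 45)]
w5 dark [(118, -44), (119, -35), (117, -28), (10, -16), (11, -16), (120, -15)]  white [(62, 116), (63, 94), (61, 87), (64, 42), (60, 36)]
w6 dark [(93, -44), (94, -34), (92, -32), (259, -25), (258, -23), (260, -20)]  white [(62, 106), (61, 93), (63, 73), (60, 47), (246, 45)]
w7 dark [(78, -43), (79, -40), (77, -23), (359, -17), (358, -16), (0, -16)]  white [(62, 118), (61, 103), (63, 84), (60, 52), (232, 45)]
```

The dark line went from 118° to 93° to 78° and the white line is at 62°, so the ring follows the spanner with 16° (0.28 rad) left. Continuing.

servo_tool:
  commands:
    - [[0.9,0,0.1,0.1,0,0,0.05],[0.9,0,0.2,0.2,0,0,0.1],[0.9,0,0.3,0.3,0,0,0.15],[0.9,0,0.4,0.5,0,0,0.2],[0.9,0,0.6,0.6,0,0,0.25]]

```text
time_s: 13.15
tcp_pos: [0.5128, -0.1038, 0.1976]
ee_rot: [[0.672, -0.548, 0.498], [-0.596, -0.799, -0.075], [0.44, -0.246, -0.864]]
wrist_force: [-2.8, 2.3, 2.6]
gripper_width: 0.25
gripper_force: 29.9
```

servo_tool:
  commands:
    - [[0.9,0,0,0,0,0,0.02],[0.9,0,0,0,0,0,0.04],[0.9,0,0,0,0,0,0.05],[0.9,0,0,0,0,0,0.05],[0.9,0,0,0,0,0,0.05]]

```text
time_s: 13.65
tcp_pos: [0.5121, -0.1045, 0.1973]
ee_rot: [[0.644, -0.582, 0.497], [-0.636, -0.768, -0.077], [0.426, -0.267, -0.864]]
wrist_force: [1.2, -1.0, 0.1]
gripper_width: 0.251
gripper_force: 29.9
```

```bash
cat > line.py <<'E'
from h import *
import sys
c=snap('wrist',sys.argv[1]);X,Y,a=lens(-9)
g=cv2.GaussianBlur(cv2.cvtColor(c["pixels"],cv2.COLOR_RGB2GRAY),(3,3),0).astype(np.float32)
th=np.radians(np.arange(30,130,.5));C=C0+.0025*a
def prof(rs):
    return np.mean([cv2.remap(g,q[:,:1],q[:,1:],1)[:,0] for q in (proj(c,[C+rr*(np.cos(t)*X+np.sin(t)*Y) for t in th]).astype(np.float32) for rr in rs)],0)
for n,v,s in (("dark",prof((.037,.038,.039)),-1),("white",prof((.0445,.0455)),1)):
    v=s*(v-cv2.blur(v[None,:].astype(np.float32),(41,1))[0]);i=np.argmax(v);k=np.clip(v[i-5:i+6],0,None);print(n,(np.degrees(th[i-5:i+6])*k).sum()/k.sum(),v[i])
E
python3 st.py; python3 line.py w8
```

```text
(array([ 1.7, -4.9,  0.2]), array([-0., -0., -1.])) F [1.41 0.04 0.55] M [-0.64 -0.73 -0.11] 13.65 j [  4.93   1.59 -52.05  45.04  -9.69   1.46]
dark 95.15128501899174 73.08078
white 62.19564377654307 101.07425
```

```bash
python3 - <<'E'
from h import *
X,Y,a=lens(-9);th=np.radians(np.arange(40,130,1.))
for f in ("w7","w8"):
    c=np.load(f"pics/{f}.npz");g=cv2.cvtColor(c["pixels"],cv2.COLOR_RGB2GRAY).astype(np.float32)
    q=[proj(c,[C0+.0025*a+rr*(np.cos(t)*X+np.sin(t)*Y) for t in th]).astype(np.float32) for rr in (.037,.0385)]
    print(f,np.mean([cv2.remap(g,k[:,:1],k[:,1:],1)[:,0] for k in q],0).astype(int).tolist())
c=np.load("pics/w8.npz");im=c["pixels"][130:280,170:370,::-1];cv2.imwrite("pics/w8c.png",cv2.convertScaleAbs(cv2.resize(im,(800,600),interpolation=cv2.INTER_CUBIC),alpha=1.2))
E
```

```text
w7 [225, 227, 228, 227, 225, 222, 222, 224, 226, 227, 226, 226, 225, 226, 226, 227, 227, 227, 228, 228, 229, 229, 229, 228, 227, 226, 225, 225, 226, 225, 224, 224, 224, 225, 225, 226, 226, 217, 178, 163, 188, 218, 225, 224, 224, 224, 223, 224, 225, 227, 227, 227, 224, 222, 219, 217, 213, 211, 212, 214, 215, 215, 216, 216, 216, 207, 185, 140, 86, 46, 28, 24, 25, 26, 25, 24, 28, 33, 40, 52, 62, 71, 80, 86, 89, 93, 95, 98, 100, 101]
w8 [223, 225, 227, 226, 225, 224, 223, 224, 226, 227, 225, 224, 223, 223, 224, 225, 225, 225, 225, 225, 225, 218, 186, 163, 179, 208, 216, 208, 204, 202, 201, 201, 205, 214, 222, 225, 228, 229, 228, 225, 222, 217, 214, 214, 215, 216, 217, 216, 216, 215, 199, 162, 106, 56, 29, 23, 26, 24, 25, 28, 31, 37, 48, 59, 68, 76, 82, 87, 91, 95, 97, 99, 101, 101, 103, 104, 106, 107, 107, 108, 108, 110, 110, 111, 114, 114, 115, 115, 116, 117]
```

The dark line is now at 63.0° and the white line at 62.2°, so the ring is nearly home. I'll turn a little more onto the stop.

servo_tool:
  commands:
    - [[0.9,0,0.1,0.5,0,0,0.03],[0.9,0,0.2,1,0,0,0.06],[0.9,0,0.2,1,0,0,0.09],[0.9,0,0.2,1,0,0,0.1],[0.9,0,0.2,1,0,0,0.1]]

```text
time_s: 14.2
tcp_pos: [0.5124, -0.1047, 0.1973]
ee_rot: [[0.585, -0.641, 0.498], [-0.706, -0.704, -0.078], [0.4, -0.306, -0.864]]
wrist_force: [-4.6, -0.0, 6.1]
gripper_width: 0.258
gripper_force: 31.3
```

```bash
python3 st.py; python3 - <<'E'
from h import *
X,Y,a=lens(-9);th=np.radians(np.arange(52,75,1.))
c=snap("wrist","w9");g=cv2.cvtColor(c["pixels"],cv2.COLOR_RGB2GRAY).astype(np.float32)
for rs in ((.037,.0385),(.0445,.0455)):
    q=[proj(c,[C0+.002*a+rr*(np.cos(t)*X+np.sin(t)*Y) for t in th]).astype(np.float32) for rr in rs]
    print(np.mean([cv2.remap(g,k[:,:1],k[:,1:],1)[:,0] for k in q],0).astype(int).tolist())
E
```

```text
(array([ 0.9, -5. ,  0.1]), array([-0.  , -0.01, -1.09])) F [-0.22  1.07 -7.54] M [-1.13 -0.9  -1.02] 14.2 j [  4.65   1.61 -52.24  45.95  -9.44  -4.67]
[221, 220, 222, 224, 225, 226, 225, 224, 213, 186, 153, 168, 202, 218, 223, 225, 224, 223, 222, 220, 219, 220, 220]
[27, 28, 25, 28, 27, 26, 28, 32, 39, 41, 42, 42, 43, 43, 41, 41, 39, 35, 32, 28, 39, 62, 85]
```

The moment jumped to -1.0 N m at the stop and the lines coincide at 62.2°, so the ring is home. I'll relax, then withdraw along the lens axis.

servo_tool:
  commands:
    - [[0.9,0,0,0,0,0,-0.03],[0.9,0,0,0,0,0,-0.06],[0.9,0,0,0,0,0,-0.08],[0.9,0,0,-0.5,0,0,-0.08],[0.9,0,0,-0.5,0,0,-0.08]]

```text
time_s: 14.75
tcp_pos: [0.5122, -0.1047, 0.1972]
ee_rot: [[0.631, -0.595, 0.498], [-0.651, -0.755, -0.077], [0.421, -0.276, -0.864]]
wrist_force: [-1.0, -0.1, 3.8]
gripper_width: 0.25
gripper_force: 29.7
```

```bash
python3 st.py
```

```text
(array([ 1.4, -5. ,  0.1]), array([-0.  , -0.  , -1.02])) F [ 1.05 -0.39 -3.73] M [-0.8  -0.74 -0.06] 14.75 j [  4.78   1.61 -52.14  45.42  -9.54   0.02]
```

servo_tool:
  commands:
    - [[0.9,0,0,-3,0,0,0],[0.9,0,0,-8,0,0,0],[0.9,0,0,-20,0,0,0],[0.9,0,0,-40,0,0,0],[0.9,0,0,-65,0,0,0]]

```text
time_s: 15.25
tcp_pos: [0.478, -0.0997, 0.2509]
ee_rot: [[0.634, -0.597, 0.492], [-0.651, -0.755, -0.077], [0.417, -0.271, -0.867]]
wrist_force: [0.7, -0.1, -0.5]
gripper_width: 0.25
gripper_force: 29.7
```

```bash
python3 st.py; python3 - <<'E'
from h import *
X,Y,a=lens(-9);th=np.radians(np.arange(52,80,1.))
c=snap("wrist","w10");g=cv2.cvtColor(c["pixels"],cv2.COLOR_RGB2GRAY).astype(np.float32)
for rs in ((.037,.0385),(.0445,.0455)):
    q=[proj(c,[C0+.002*a+rr*(np.cos(t)*X+np.sin(t)*Y) for t in th]).astype(np.float32) for rr in rs]
    print(np.mean([cv2.remap(g,k[:,:1],k[:,1:],1)[:,0] for k in q],0).astype(int).tolist())
# target above the rest, same grip: pick-up pose + 3 mm along the rest's x
u=np.array([np.cos(np.radians(22.4)),np.sin(np.radians(22.4)),0])
print(go(frame([0,0,-1],22.4),np.array([.4773,.2203,.17])+.003*u)[:2])
E
```

```text
(array([ 3.9, -7.1, 63.8]), array([-0.  ,  0.  , -1.02])) F [ 0.29 -0.22  0.8 ] M [-0.82 -1.1  -0.08] 15.25 j [ 11.99  -6.06 -45.52  25.38 -24.48  15.26]
[222, 222, 223, 225, 225, 226, 226, 225, 219, 204, 176, 180, 197, 218, 224, 225, 225, 225, 225, 225, 227, 228, 230, 231, 230, 229, 228, 226]
[29, 28, 26, 28, 28, 26, 26, 31, 59, 111, 149, 144, 106, 60, 36, 32, 31, 32, 33, 33, 35, 33, 33, 33, 33, 33, 32, 33]
(array([-244.3, -219. ,   50.4]), array([-0.011, -0.557, -1.096]))
```

```bash
python3 - <<'E'
from h import *
c=np.load("pics/w10.npz");g=cv2.cvtColor(c["pixels"],cv2.COLOR_RGB2GRAY)
y,x=192,276;w=8;q=g[y-w:y+w+1,x-w:x+w+1].astype(float);q=np.clip(np.median(q)-25-q,0,None);yy,xx=np.mgrid[y-w:y+w+1,x-w:x+w+1];print("dot",(xx*q).sum()/q.sum(),(yy*q).sum()/q.sum())
u=np.array([np.cos(np.radians(22.4)),np.sin(np.radians(22.4)),0])
print(go(frame([0,0,-1],22.4),np.array([.4773,.2203,.26])+.003*u)[:2])
E
```

```text
dot 276.04417866731757 194.51549914571638
(array([-206.4, -244. ,  -27.3]), array([-0.011, -0.557, -1.096]))
```

servo_tool:
  commands:
    - [[0.9,-30,-36,-10,0,0,0],[0.9,-60,-71,-15,0,0,0],[0.9,-90,-107,-18,0,0,0],[0.9,-120,-142,-20,0,0,0],[0.9,-150,-177,-20,0,0,0]]

```text
time_s: 15.8
tcp_pos: [0.4793, 0.1347, 0.2547]
ee_rot: [[0.632, -0.595, 0.496], [-0.651, -0.755, -0.077], [0.421, -0.274, -0.865]]
wrist_force: [1.2, -0.1, -1.5]
gripper_width: 0.252
gripper_force: 29.9
```

servo_tool:
  commands:
    - [[0.9,-28,-33,-4,-0.001,-0.06,-0.125],[0.9,-56,-67,-7,-0.003,-0.12,-0.25],[0.9,-56,-67,-7,-0.004,-0.19,-0.375],[0.9,-56,-67,-7,-0.005,-0.25,-0.5],[0.9,-56,-67,-7,-0.006,-0.315,-0.62]]

```text
time_s: 16.3
tcp_pos: [0.4805, 0.2208, 0.2548]
ee_rot: [[0.964, -0.107, 0.244], [-0.119, -0.992, 0.035], [0.238, -0.063, -0.969]]
wrist_force: [1.7, -0.2, -2.1]
gripper_width: 0.249
gripper_force: 29.9
```

servo_tool:
  commands:
    - [[0.9,0,0,0,-0.001,-0.06,-0.12],[0.9,0,0,0,-0.002,-0.12,-0.24],[0.9,0,0,0,-0.003,-0.18,-0.36],[0.9,0,0,0,-0.005,-0.242,-0.476],[0.9,0,0,0,-0.005,-0.242,-0.476]]

```text
time_s: 16.8
tcp_pos: [0.4826, 0.2209, 0.2549]
ee_rot: [[0.938, 0.348, 0.013], [0.348, -0.938, 0.002], [0.013, 0.002, -1.0]]
wrist_force: [-0.1, 0.1, -2.9]
gripper_width: 0.255
gripper_force: 29.9
```

```bash
cat > rest.py <<'E'
from h import *
u=np.array([np.cos(np.radians(22.4)),np.sin(np.radians(22.4)),0])
d=go(frame([0,0,-1],22.4),np.array([.4773,.2203,.0934])+.005*u);print(d[:2],d[2]["wrist_force"],d[2]["gripper_width"],d[2]["time_s"])
E
python3 rest.py
```

```text
(array([ -2.2,  -1.8, 161.5]), array([ 0.002, -0.013, -0.036])) [-0.10012213  0.1011515  -2.89888592] 0.2547225217035046 16.8
```

servo_tool:
  commands:
    - [[0.9,-2.2,-1.8,10,0.002,-0.013,-0.036],[0.9,-2.2,-1.8,40,0.002,-0.013,-0.036],[0.9,-2.2,-1.8,80,0.002,-0.013,-0.036],[0.9,-2.2,-1.8,110,0.002,-0.013,-0.036],[0.9,-2.2,-1.8,120,0.002,-0.013,-0.036]]

```text
time_s: 17.3
tcp_pos: [0.4779, 0.22, 0.1327]
ee_rot: [[0.925, 0.38, -0.004], [0.38, -0.925, -0.004], [-0.005, 0.002, -1.0]]
wrist_force: [-0.7, -0.5, -1.7]
gripper_width: 0.251
gripper_force: 29.9
```

servo_tool:
  commands:
    - [[0.9,0,0,0,0,0,0],[0.9,0,0,0,0,0,0],[0.9,0,0,0,0,0,0],[0.9,0,0,0,0,0,0],[0.9,0,0,0,0,0,0]]

```text
time_s: 17.8
tcp_pos: [0.4809, 0.2223, 0.1377]
ee_rot: [[0.924, 0.383, 0.003], [0.383, -0.924, 0.002], [0.004, -0.001, -1.0]]
wrist_force: [-0.1, -0.3, -1.3]
gripper_width: 0.254
gripper_force: 29.9
```

```bash
python3 rest.py; python3 - <<'E'
from h import *
np.set_printoptions(precision=4,suppress=True)
c=snap("wrist","w11");g=cv2.cvtColor(c["pixels"],cv2.COLOR_RGB2GRAY);im=c["pixels"].astype(int)
y,x=194,276;w=8;q=g[y-w:y+w+1,x-w:x+w+1].astype(float);q=np.clip(np.median(q)-25-q,0,None);yy,xx=np.mgrid[y-w:y+w+1,x-w:x+w+1];u=((xx*q).sum()/q.sum(),(yy*q).sum()/q.sum());print("dot",u)
# rest predicted base corners from w2 against this camera
c2=np.load("pics/w2.npz");P=[plane(c2,p,(0,0,1),(0,0,.006)) for p in [(251.4,143),(303.4,139),(307,208),(257.4,211.6)]];print(np.mean(P,0),proj(c,P).tolist())
from station import r
t=r.sense()["tcp_pos"];uu=np.array([np.cos(np.radians(22.4)),np.sin(np.radians(22.4)),0]);v=np.array([-uu[1],uu[0],0])
s=plane(c,u,(0,0,1),(0,0,t[2]-.0534))-.03*uu-np.mean(P,0);print("spanner-rest mm along,across",s@uu*1e3,s@v*1e3)
for f,n in (("a1","side"),("a2","scene")): snap(n,f)
cv2.imwrite("pics/w11c.png",cv2.resize(c["pixels"][120:270,170:370,::-1],(800,600),interpolation=cv2.INTER_CUBIC))
E
```

```text
(array([ 0.7,  0.5, 44.3]), array([-0.001, -0.004,  0.002])) [-0.13174046 -0.30731062 -1.2682418 ] 0.25379817188764225 17.8
dot (np.float64(276.144072301967), np.float64(194.0079744816587))
[0.4798 0.2188 0.006 ] [[242.6336855691247, 159.4431143335473], [316.5447724017851, 160.88227867637372], [311.6365820238474, 255.15769954748043], [242.77809718804428, 253.90925143700497]]
spanner-rest mm along,across -0.8109470442357367 1.9313050422556337
```

View pics/w11c.png

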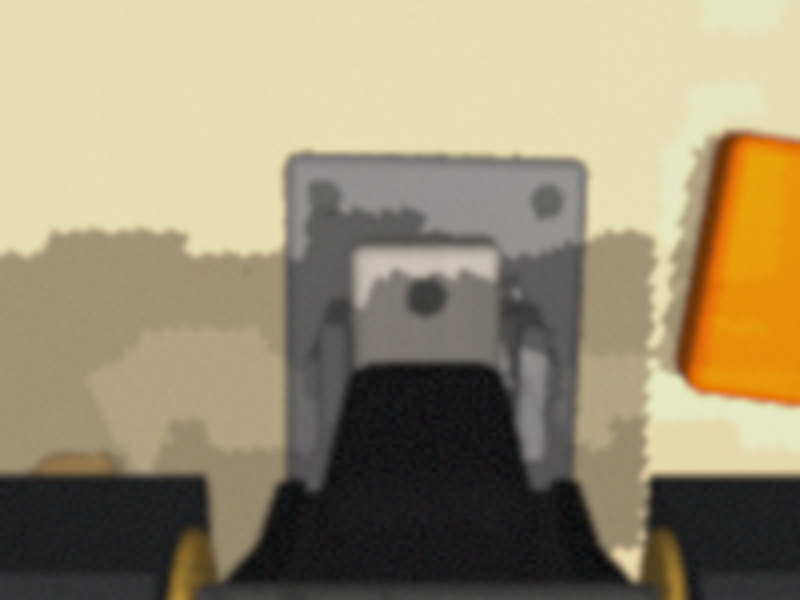

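The crop shows the rest's base from x=288 to 583 and its fences centred at about x=435, while the bar centre is at about 428. So I need about +1.7 mm in tool y. Now lower it.

servo_tool:
  commands:
    - [[0.9,0.8,1.7,8,0,0,0],[0.9,0.8,1.7,18,0,0,0],[0.9,0.8,1.7,28,0,0,0],[0.9,0.8,1.7,35,0,0,0],[0.9,0.8,1.7,39,0,0,0]]

```text
time_s: 18.45
tcp_pos: [0.4815, 0.2203, 0.0963]
ee_rot: [[0.924, 0.383, -0.0], [0.383, -0.924, -0.001], [-0.0, 0.001, -1.0]]
wrist_force: [0.2, 0.4, -1.5]
gripper_width: 0.249
gripper_force: 29.9
```

servo_tool:
  commands:
    - [[0.9,0,0,1,0,0,0],[0.9,0,0,2,0,0,0],[0.9,0,0,3,0,0,0],[0.9,0,0,3,0,0,0],[0.9,0,0,3,0,0,0]]

```text
time_s: 18.95
tcp_pos: [0.4821, 0.2209, 0.095]
ee_rot: [[0.924, 0.383, 0.002], [0.383, -0.924, 0.001], [0.002, -0.0, -1.0]]
wrist_force: [0.2, -0.0, -2.4]
gripper_width: 0.248
gripper_force: 29.9
```

```bash
python3 rest.py
```

```text
(array([ 0.4, -1.3,  1.6]), array([-0.   , -0.002,  0.002])) [ 0.21255974 -0.04935704 -2.42087561] 0.247530536967801 18.95
```

Lower the last 2 mm, then open.

servo_tool:
  commands:
    - [[0.9,0,0,1,0,0,0],[0.9,0,0,2,0,0,0],[0.9,0,0,2,0,0,0],[0.9,0,0,2,0,0,0],[0.9,0,0,2,0,0,0]]

```text
time_s: 19.45
tcp_pos: [0.4821, 0.2208, 0.093]
ee_rot: [[0.924, 0.383, 0.002], [0.383, -0.924, 0.001], [0.002, -0.0, -1.0]]
wrist_force: [-1.2, -0.4, 0.0]
gripper_width: 0.251
gripper_force: 29.9
```

```bash
python3 rest.py
```

```text
(array([ 0.4, -1.3, -0.4]), array([-0.   , -0.002,  0.002])) [-1.22535947 -0.37482678  0.00517827] 0.2510135705822221 19.45
```

servo_tool:
  commands:
    - [[0.5,0,0,0,0,0,0],[0.5,0,0,0,0,0,0],[0.5,0,0,0,0,0,0],[0.5,0,0,0,0,0,0],[0.5,0,0,0,0,0,0]]

```text
time_s: 19.95
tcp_pos: [0.482, 0.2208, 0.0927]
ee_rot: [[0.924, 0.383, 0.002], [0.383, -0.924, 0.001], [0.002, -0.0, -1.0]]
wrist_force: [0.1, 0.1, -0.6]
gripper_width: 0.491
gripper_force: 0.0
```

servo_tool:
  commands:
    - [[0.5,0,0,-20,0,0,0],[0.5,0,0,-60,0,0,0],[0.5,0,0,-100,0,0,0],[0.5,0,0,-140,0,0,0],[0.5,0,0,-170,0,0,0]]

```text
time_s: 20.45
tcp_pos: [0.4821, 0.2208, 0.2657]
ee_rot: [[0.924, 0.383, 0.005], [0.383, -0.924, 0.003], [0.005, -0.001, -1.0]]
wrist_force: [0.6, 0.3, 0.2]
gripper_width: 0.494
gripper_force: 0.0
```

```bash
python3 - <<'E'
from h import *
np.set_printoptions(precision=4,suppress=True)
c=snap("wrist","w12");g=cv2.cvtColor(c["pixels"],cv2.COLOR_RGB2GRAY)
u=np.array([np.cos(np.radians(22.4)),np.sin(np.radians(22.4)),0]);q=np.array([.479,.2188,.04])
e=proj(c,[q+.03*u])[0];print("pred dot",e)
x,y=e.round().astype(int);w=6;k=g[y-w:y+w+1,x-w:x+w+1].astype(float);k=np.clip(np.median(k)-25-k,0,None);yy,xx=np.mgrid[y-w:y+w+1,x-w:x+w+1];p=((xx*k).sum()/k.sum(),(yy*k).sum()/k.sum());print(p,plane(c,p,(0,0,1),(0,0,.04))-.03*u)
roi=np.zeros_like(g);roi[130:236,235:320]=1
n,l,st,ce=cv2.connectedComponentsWithStats((g<45).astype(np.uint8)*roi);i=1+np.argmax(st[1:,4]);bx=cv2.boxPoints(cv2.minAreaRect(cv2.findNonZero((l==i).astype(np.uint8))));print(st[i],bx.tolist())
b=bx[np.argsort(bx[:,1])];print(np.mean([plane(c,t,(0,0,1),(0,0,.072)) for t in b[:2]],0),np.mean([plane(c,t,(0,0,1),(0,0,.126)) for t in b[2:]],0))
# knob pose, cover angle
X,Y,a=lens(-9);S=np.load("pics/scene0.npz");W=np.load("pics/w1.npz")
pv=np.array([.5256,-.1822,.1535]);kn,_=tri((S,(363.75,186)),(W,(397,102)));v=kn-pv
print("knob rel pivot X,Y,a",v@X,v@Y,v@a,"angle",np.degrees(np.arctan2(-v@X,v@Y)), "pivot rel ring",(pv-C0)@X,(pv-C0)@Y,(pv-C0)@a)
from station import r
print(r.sense()["tcp_pos"],r.sense()["wrist_force"])
E
```

```text
pred dot [276.2254 165.6535]
(np.float64(275.6020134228188), np.float64(169.9204697986577)) [0.4742 0.2176 0.04  ]
[ 266  172   23   63 1335] [[265.9999694824219, 233.99998474121094], [265.9999694824219, 171.99998474121094], [287.9999694824219, 171.99998474121094], [287.9999694824219, 233.99998474121094]]
[0.5041 0.2282 0.072 ] [0.4567 0.2085 0.126 ]
knob rel pivot X,Y,a -0.06623474835553364 -0.03078223564145325 0.03160538297463564 angle 114.92639044788349 pivot rel ring 1.986867182570979e-05 -0.07504804394263467 0.016962626731147974
[0.4844 0.2219 0.2708] [0.841  0.0626 3.8818]
```

```bash
python3 - <<'E'
from h import *
np.set_printoptions(precision=4,suppress=True)
c=snap("wrist","w13");g=cv2.cvtColor(c["pixels"],cv2.COLOR_RGB2GRAY)
u=np.array([np.cos(np.radians(22.4)),np.sin(np.radians(22.4)),0])
print(g[130:245:1,276].tolist())
c2=np.load("pics/w2.npz");g2=cv2.cvtColor(c2["pixels"],cv2.COLOR_RGB2GRAY);print(g2[130:245,277].tolist())
P=[plane(c2,p,(0,0,1),(0,0,.006)) for p in [(251.4,143),(303.4,139),(307,208),(257.4,211.6)]];print(proj(c,P).tolist())
S=np.load("pics/scene0.npz")
for n,f in (("scene","b1"),("side","b2")):
    b=snap(n,f);a=np.load(f"pics/{n}0.npz")
    for im in (a["pixels"],np.array(b["pixels"])):
        q=cv2.cvtColor(im,cv2.COLOR_RGB2GRAY);x0,x1,y0,y1=(205,250,235,285) if n=="scene" else (230,262,178,206)
        m=(q[y0:y1,x0:x1]<40).astype(np.uint8);N,l,st,ce=cv2.connectedComponentsWithStats(m);i=1+np.argmax(st[1:,4]);print(n,st[i],ce[i]+[x0,y0],cv2.minAreaRect(cv2.findNonZero((l==i).astype(np.uint8))))
E
```

```text
[203, 203, 204, 205, 202, 204, 203, 202, 204, 204, 203, 204, 203, 204, 205, 204, 204, 204, 205, 204, 204, 205, 203, 189, 149, 123, 128, 133, 135, 132, 124, 111, 130, 158, 173, 173, 148, 113, 89, 86, 91, 112, 133, 121, 91, 56, 32, 22, 18, 17, 27, 17, 25, 18, 25, 28, 27, 25, 26, 29, 29, 25, 27, 26, 25, 30, 30, 28, 30, 28, 28, 28, 29, 35, 32, 33, 33, 33, 31, 30, 30, 32, 28, 33, 29, 33, 32, 31, 26, 32, 29, 29, 35, 34, 34, 28, 29, 28, 25, 25, 25, 24, 27, 26, 27, 21, 32, 73, 131, 182, 197, 200, 199, 198, 197]
[182, 184, 183, 182, 183, 182, 182, 183, 182, 171, 136, 112, 113, 118, 120, 119, 123, 119, 116, 103, 104, 130, 153, 159, 149, 119, 90, 78, 76, 86, 109, 123, 99, 57, 28, 14, 9, 14, 26, 28, 33, 34, 39, 42, 40, 39, 42, 42, 39, 40, 37, 39, 38, 38, 39, 39, 35, 30, 24, 26, 19, 28, 25, 25, 27, 31, 32, 35, 26, 24, 24, 24, 26, 32, 30, 39, 40, 40, 41, 40, 41, 40, 42, 39, 40, 38, 39, 36, 36, 38, 38, 41, 36, 38, 40, 34, 33, 46, 79, 104, 129, 158, 174, 178, 178, 178, 178, 178, 177, 178, 179, 177, 178, 178, 178]
[[252.2601907058576, 154.44672506908572], [302.734787832689, 155.4976040348132], [299.97509243441556, 221.82982137905645], [251.71811510610613, 220.85684134233978]]
scene [  8   9  26  29 592] [226.0135 258.2618] ((20.5, 23.0), (28.0, 25.0), 90.0)
scene [  8   9  26  28 587] [225.2164 257.4242] ((20.5, 22.5), (27.0, 25.0), 90.0)
side [  7   5  18  19 269] [244.9628 192.2082] ((15.5, 14.0), (18.0, 17.0), 90.0)
side [  8   5  18  19 268] [246.0187 192.0261] ((16.141382217407227, 14.196552276611328), (17.854778289794922, 17.024324417114258), 85.2363510131836)
```

The spanner's pixel spacings match the seated picture, and the handle moved less than 1 px in the fixed views, so it is seated and upright. Next is the cover, at about 115° (2.0 rad). I'll grip the knob with a tool only 12° off vertical to stay clear of joint 5's limit.

```bash
cat >> h.py <<'E'
def knob(deg,up=0,tilt=12,k=.039,rad=.074):
    X,Y,a=lens(-9);t=np.radians(deg);K=C0-.0745*Y+k*a+rad*(-np.sin(t)*X+np.cos(t)*Y)
    q=np.radians(tilt);w=np.radians(-9);z=np.array([np.sin(q)*np.cos(w),np.sin(q)*np.sin(w),-np.cos(q)])
    R=np.column_stack([np.cross(Y*-1,z),-Y,z]);return R,K-up*z
E
python3 - <<'E'
from h import *
R,p=knob(115,.06);print(R,np.linalg.det(R),p);d=go(R,p);print(d[:2],d[2]["joints"])
E
```

```text
[[ 0.96610498 -0.15643447  0.20535195]
 [-0.153016   -0.98768834 -0.03252455]
 [ 0.20791169 -0.         -0.9781476 ]] 1.0000000000000002 [ 0.44020585 -0.1997836   0.19773046]
(array([-199.3,  372.7,   64.4]), array([-0.059,  0.202,  0.548])) [ 4.21777069e+01  1.14454692e+01 -1.02203818e+01 -5.00523312e-03
 -6.81585935e+01  7.03367831e+01]
```

servo_tool:
  commands:
    - [[0.3,-21,39,0,0,0,0],[0.3,-42,78,0,0,0,0],[0.3,-63,117,0,0,0,0],[0.3,-84,156,0,0,0,0],[0.3,-105,195,0,0,0,0]]

```text
time_s: 21.15
tcp_pos: [0.458, -0.0015, 0.2608]
ee_rot: [[0.924, 0.384, -0.002], [0.384, -0.924, 0.0], [-0.002, -0.001, -1.0]]
wrist_force: [0.9, 0.2, -0.5]
gripper_width: 0.695
gripper_force: 0.0
```

servo_tool:
  commands:
    - [[0.3,-20,38,0,-0.012,0.04,0.11],[0.3,-40,76,0,-0.024,0.08,0.22],[0.3,-60,114,0,-0.036,0.12,0.33],[0.3,-80,150,5,-0.048,0.16,0.44],[0.3,-94,178,10,-0.059,0.202,0.548]]

```text
time_s: 21.65
tcp_pos: [0.4392, -0.202, 0.2506]
ee_rot: [[0.965, -0.162, 0.204], [-0.159, -0.987, -0.034], [0.206, 0.0, -0.978]]
wrist_force: [0.5, -0.5, -0.6]
gripper_width: 0.7
gripper_force: 0.0
```

```bash
python3 - <<'E'
from h import *
np.set_printoptions(precision=3,suppress=True)
R,p=knob(115,.06);d=go(R,p);print(d[:2],d[2]["joints"],d[2]["gripper_width"])
c=snap("wrist","w14");g=cv2.cvtColor(c["pixels"],cv2.COLOR_RGB2GRAY)
X,Y,a=lens(-9);K=knob(115)[1];print("pred top",proj(c,[K+.0095*a,K-.021*a]))
m=((g>110)).astype(np.uint8);x,y=proj(c,[K+.0095*a])[0].astype(int);roi=np.zeros_like(m);roi[max(0,y-40):min(y+40,236),x-40:x+40]=1
N,l,st,ce=cv2.connectedComponentsWithStats(m*roi)
for i in range(1,N):
    if st[i,4]>30: print(st[i],ce[i])
print(g[max(0,y-40):min(236,y+40):4,x-40:x+40:4])
E
```

```text
(array([-10.3,  -2.4,  51.8]), array([ 0.001,  0.001, -0.006])) [ -4.787   1.521 -25.053   1.218 -51.553  84.792] 0.7003587545038132
pred top [[272.301 230.9  ]
 [272.56  210.859]]
[260 202  25  34 722] [272.32  219.748]
[[ 33  36  32  36  34  35  34  33  34  36  36  36  34  34  35  36  36  34
   34  33]
 [ 34  35  36  30  36  33  39  36  36  33  35  35  34  33  34  34  32  33
   36  30]
 [ 34  31  35  36  36  37  35  38  36  34  36  35  34  36  38  31  37  33
   36  31]
 [ 34  34  34  37  33  35  35  36  34 107 152 112  36  34  36  33  34  36
   35  31]
 [ 35  32  36  35  36  35  36  32 108 163 171 166 119  32  35  36  36  36
   36  35]
 [ 31  31  32  34  36  35  36  40 152 172 177 164 154  49  34  34  35  32
   35  34]
 [ 36  34  34  36  33  29  33  98 157 171 173 170 158 111  32  35  36  36
   30  33]
 [ 33  35  31  31  35  35  35  96 163 182 187 181 161 133  33  31  36  32
   34  35]
 [ 29  32  32  34  34  33  27 110 176 206 207 207 188 136  30  39  33  37
   33  33]
 [ 34  35  34  35  36  36  36 135 202 207 207 207 208 139  33  31  36  33
   35  34]
 [ 32  28  33  33  34  34  33  87 203 202 202 201 201 123  32  32  31  36
   37  30]
 [ 30  33  35  32  37  32  37  24 169 207 209 211 194  44  30  33  33  35
   36  34]]
```

The knob is exactly where predicted (column 272, base row about 202). Descend onto it.

servo_tool:
  commands:
    - [[0.3,-10,-2.4,15,0,0,0],[0.3,-10,-2.4,30,0,0,0],[0.3,-10,-2.4,45,0,0,0],[0.3,-10,-2.4,55,0,0,0],[0.3,-10,-2.4,60,0,0,0]]

```text
time_s: 22.2
tcp_pos: [0.4429, -0.1981, 0.1895]
ee_rot: [[0.967, -0.156, 0.201], [-0.153, -0.988, -0.033], [0.204, 0.001, -0.979]]
wrist_force: [0.1, -1.1, -1.1]
gripper_width: 0.697
gripper_force: 0.0
```

```bash
cat > kn.py <<'E'
from h import *
import sys
np.set_printoptions(precision=2,suppress=True)
d=go(*knob(float(sys.argv[1])));s=d[2];print(d[:2],s["joints"],s["gripper_width"],s["gripper_force"],s["wrist_force"],s["time_s"])
E
python3 kn.py 115
```

```text
(array([-0.4,  2. , 51.4]), array([0., 0., 0.])) [ -4.21   5.32 -30.65   1.52 -42.31  84.2 ] 0.6973728527221409 0.0 [ 0.13 -1.1  -1.07] 22.2
```

servo_tool:
  commands:
    - [[0.3,0,2,15,0,0,0],[0.3,0,2,30,0,0,0],[0.3,0,2,42,0,0,0],[0.3,0,2,50,0,0,0],[0.3,0,2,50,0,0,0]]

```text
time_s: 22.7
tcp_pos: [0.4533, -0.2018, 0.1415]
ee_rot: [[0.967, -0.156, 0.203], [-0.153, -0.988, -0.033], [0.205, 0.001, -0.979]]
wrist_force: [-0.3, -0.1, 0.1]
gripper_width: 0.7
gripper_force: 0.0
```

servo_tool:
  commands:
    - [[0.9,0,0,0,0,0,0],[0.9,0,0,0,0,0,0],[0.9,0,0,0,0,0,0],[0.9,0,0,0,0,0,0],[0.9,0,0,0,0,0,0]]

```text
time_s: 23.2
tcp_pos: [0.4538, -0.2019, 0.1429]
ee_rot: [[0.966, -0.156, 0.206], [-0.153, -0.988, -0.033], [0.208, 0.001, -0.978]]
wrist_force: [-1.0, -0.3, -0.0]
gripper_width: 0.328
gripper_force: 0.0
```

```bash
python3 kn.py 115; python3 - <<'E'
from h import *
np.set_printoptions(precision=1,suppress=True)
R,p0=knob(115)
for t in (115,105,95,85,75,65,55,45,35,25,15,5,0,-4): print(t,R.T@(knob(t)[1]-p0)*1e3)
E
```

```text
(array([-2.1,  0. ,  3.5]), array([ 0., -0.,  0.])) [ -4.63   9.84 -33.35   1.67 -34.83  84.37] 0.32814792127461995 0.0 [-0.98 -0.25 -0.02] 23.2
115 [0. 0. 0.]
105 [ -4.2 -12.1   1.4]
95 [ -6.3 -24.8   2.1]
85 [ -6.3 -37.7   2.1]
75 [ -4.2 -50.4   1.4]
65 [  0.  -62.5   0. ]
55 [  6.1 -73.7  -2. ]
45 [ 14.  -83.6  -4.6]
35 [ 23.4 -91.9  -7.6]
25 [ 34.  -98.3 -11.1]
15 [  45.6 -102.8  -14.8]
5 [  57.7 -105.   -18.7]
0 [  63.8 -105.3  -20.7]
-4 [  68.7 -105.1  -22.3]
```

Position residual is 2 mm in x and 3.5 mm in z. Take up some of that while the fingers finish closing.

servo_tool:
  commands:
    - [[0.9,-1,0,2,0,0,0],[0.9,-1,0,2,0,0,0],[0.9,-1,0,2,0,0,0],[0.9,-1,0,2,0,0,0],[0.9,-1,0,2,0,0,0]]

```text
time_s: 23.7
tcp_pos: [0.4536, -0.2018, 0.1407]
ee_rot: [[0.966, -0.156, 0.206], [-0.153, -0.988, -0.033], [0.209, 0.001, -0.978]]
wrist_force: [0.2, 1.8, 1.5]
gripper_width: 0.218
gripper_force: 30.0
```

```bash
python3 kn.py 115
```

```text
(array([-1.4,  0.1,  1.4]), array([ 0., -0.,  0.])) [ -4.61  10.   -33.57   1.69 -34.44  84.35] 0.21814122073459988 29.998987835874686 [0.17 1.77 1.51] 23.7
```

Knob gripped. Swing along the arc from 115° to 75°.

servo_tool:
  commands:
    - [[0.9,-3.4,-9.6,1.1,0,0,0],[0.9,-5.6,-19.7,1.8,0,0,0],[0.9,-6.5,-30,2.1,0,0,0],[0.9,-6.1,-40.2,2,0,0,0],[0.9,-4.2,-50.4,1.4,0,0,0]]

```text
time_s: 24.2
tcp_pos: [0.4514, -0.1524, 0.1358]
ee_rot: [[0.968, -0.161, 0.192], [-0.157, -0.987, -0.034], [0.195, 0.003, -0.981]]
wrist_force: [-8.5, -5.2, 3.1]
gripper_width: 0.218
gripper_force: 30.1
```

```bash
python3 kn.py 75; python3 - <<'E'
from h import *
np.set_printoptions(precision=1,suppress=True)
for b,l in ((75,(67,59,51,43,35)),(35,(27,19,11,4,-2))):
    R,p0=knob(b)
    for t in l: print(t,R.T@(knob(t)[1]-p0)*1e3)
E
```

```text
(array([ 5.1, -1.9, -0.1]), array([ 0.  ,  0.01, -0.  ])) [  2.5    8.65 -37.12   4.46 -33.33  74.76] 0.21839278908664397 30.094340670621023 [-8.52 -5.23  3.12] 24.2
67 [ 3.2 -9.8 -1. ]
59 [  7.7 -19.   -2.5]
51 [ 13.3 -27.4  -4.3]
43 [ 20.  -35.   -6.5]
35 [ 27.6 -41.5  -9. ]
27 [ 8.4 -5.3 -2.7]
19 [17.5 -9.4 -5.7]
11 [ 26.9 -12.   -8.8]
4 [ 35.5 -13.2 -11.5]
-2 [ 42.8 -13.3 -13.9]
```

servo_tool:
  commands:
    - [[0.9,5.5,-10.5,-1,0,0,0],[0.9,11,-20.5,-2.5,0,0,0],[0.9,17.5,-29,-4.3,0,0,0],[0.9,24.5,-36.5,-6.5,0,0,0],[0.9,32,-43,-9,0,0,0]]

```text
time_s: 24.7
tcp_pos: [0.4847, -0.1145, 0.1502]
ee_rot: [[0.969, -0.161, 0.186], [-0.158, -0.987, -0.035], [0.19, 0.004, -0.982]]
wrist_force: [-12.8, -0.3, 6.3]
gripper_width: 0.22
gripper_force: 30.0
```

```bash
python3 kn.py 35
```

```text
(array([ 3.3, -0.7, -0.5]), array([ 0.01,  0.02, -0.  ])) [  7.43   9.6  -33.58   5.64 -36.53  69.07] 0.22002139836230297 30.0023337186758 [-12.8   -0.28   6.34] 24.7
```

servo_tool:
  commands:
    - [[0.9,9,-5.5,-2.7,0,0,0],[0.9,18.5,-9.7,-5.7,0,0,0],[0.9,28.5,-12.5,-9,0,0,0],[0.9,37.5,-13.8,-12,0,0,0],[0.9,45.5,-14,-14.3,0,0,0]]

```text
time_s: 25.2
tcp_pos: [0.5279, -0.1066, 0.1733]
ee_rot: [[0.969, -0.161, 0.185], [-0.158, -0.987, -0.033], [0.188, 0.003, -0.982]]
wrist_force: [-21.6, 12.1, 5.8]
gripper_width: 0.216
gripper_force: 30.2
```

```bash
python3 kn.py 0; python3 - <<'E'
from h import *
c=snap("wrist","w15");snap("scene","b3");snap("side","b4")
E
python3 kn.py 0
```

```text
(array([-1.6,  0.5,  0.5]), array([ 0.  ,  0.02, -0.  ])) [  7.69  11.85 -26.34   4.98 -41.6   69.64] 0.2162715606820648 30.20240973390173 [-21.63  12.09   5.78] 25.2
(array([-1.4,  0.6,  0.4]), array([ 0.  ,  0.02, -0.  ])) [  7.71  11.83 -26.39   4.99 -41.55  69.64] 0.21716942259803593 30.20258142845705 [-16.28   6.85   7.72] 25.35
```

servo_tool:
  commands:
    - [[0.9,1.5,0,0,0,0,0],[0.9,1.5,0,0,0,0,0],[0.4,0,0,0,0,0,0],[0.3,0,0,0,0,0,0],[0.3,0,0,0,0,0,0]]

```text
time_s: 25.85
tcp_pos: [0.5366, -0.1063, 0.1771]
ee_rot: [[0.966, -0.156, 0.206], [-0.153, -0.988, -0.033], [0.208, 0.001, -0.978]]
wrist_force: [0.5, -0.0, -0.1]
gripper_width: 0.41
gripper_force: 0.0
```

servo_tool:
  commands:
    - [[0.3,0,0,0,0,0,0],[0.3,0,0,-15,0,0,0],[0.3,0,0,-40,0,0,0],[0.3,0,0,-80,0,0,0],[0.3,0,0,-110,0,0,0]]

```text
time_s: 26.35
tcp_pos: [0.5141, -0.1027, 0.2868]
ee_rot: [[0.966, -0.156, 0.207], [-0.153, -0.988, -0.034], [0.21, 0.001, -0.978]]
wrist_force: [0.9, 0.1, 0.4]
gripper_width: 0.696
gripper_force: 0.0
```

servo_tool:
  commands:
    - [[0.3,0,0,0,0,0,0],[0.3,0,0,0,0,0,0],[0.3,0,0,0,0,0,0],[0.3,0,0,0,0,0,0],[0.3,0,0,0,0,0,0]]

```text
time_s: 26.85
tcp_pos: [0.5135, -0.1026, 0.2834]
ee_rot: [[0.967, -0.157, 0.203], [-0.153, -0.988, -0.034], [0.206, 0.001, -0.979]]
wrist_force: [-0.4, -1.2, -0.5]
gripper_width: 0.701
gripper_force: 0.0
```

```bash
python3 kn.py 0; python3 - <<'E'
from h import *
np.set_printoptions(precision=4,suppress=True)
c=snap("wrist","w16");g=cv2.cvtColor(c["pixels"],cv2.COLOR_RGB2GRAY);X,Y,a=lens(-9)
for t in (-5,0,5,10):
    K=knob(t)[1];print(t,"base,top",proj(c,[K-.021*a,K+.0095*a]).round(1).tolist())
m=(g>110).astype(np.uint8);m[236:]=0;x,y=proj(c,[knob(0)[1]])[0].astype(int);roi=np.zeros_like(m);roi[max(y-40,0):y+40,x-30:x+30]=1
N,l,st,ce=cv2.connectedComponentsWithStats(m*roi)
for i in range(1,N):
    if st[i,4]>30: print(st[i],ce[i])
# cover disc: dark ellipse in fixed views before/after; knob in scene/side
for n,f in (("scene","b5"),("side","b6")):
    b=snap(n,f);q=cv2.cvtColor(b["pixels"],cv2.COLOR_RGB2GRAY);K=knob(0)[1];e=proj(b,[K-.021*a,K+.0095*a]);print(n,"pred",e.round(1).tolist())
    x,y=e.mean(0).astype(int);m=(q[y-14:y+15,x-14:x+15]>100).astype(np.uint8);N,l,st,ce=cv2.connectedComponentsWithStats(m)
    for i in range(1,N):
        if st[i,4]>15:print(st[i],ce[i]+[x-14,y-14])
    print("per +10deg",(proj(b,[knob(10)[1]])-proj(b,[K])).round(1))
E
```

```text
(array([ -9.7,   2. , 111.2]), array([0., 0., 0.])) [  8.58   4.14 -18.55   4.38 -56.08  70.34] 0.7006330589416127 0.0 [-0.41 -1.16 -0.53] 26.85
-5 base,top [[278.0, 204.3], [278.2, 224.0]]
0 base,top [[277.6, 210.5], [277.8, 230.5]]
5 base,top [[277.9, 216.5], [278.1, 236.9]]
10 base,top [[278.8, 222.3], [279.1, 243.0]]
[266 204  26  32 689] [278.0595 221.2032]
scene pred [[314.1, 182.8], [318.1, 175.3]]
[12  9  9  6 37] [317.9189 176.5946]
per +10deg [[2.9 3.8]]
side pred [[291.3, 216.9], [285.4, 208.1]]
[  0   0  20  26 365] [282.6411 207.4603]
per +10deg [[-4.2  2.7]]
```

The knob reads about +2° (0.035 rad), within my measuring error of shut. There is plenty of time, so I'll nudge it firmly onto its stop with closed fingers pushing up the slope.

servo_tool:
  commands:
    - [[1,-20,1,10,0,0,0],[1,-40,2,30,0,0,0],[1,-48,2,55,0,0,0],[1,-48,2,80,0,0,0],[1,-48,2,95,0,0,0]]

```text
time_s: 27.5
tcp_pos: [0.4857, -0.1004, 0.1799]
ee_rot: [[0.967, -0.156, 0.203], [-0.153, -0.988, -0.033], [0.206, 0.001, -0.979]]
wrist_force: [-0.3, 0.7, 0.9]
gripper_width: 0.329
gripper_force: 0.0
```

servo_tool:
  commands:
    - [[1,0,0,5,0,0,0],[1,0,0,10,0,0,0],[1,0,0,10,0,0,0],[1,0,0,10,0,0,0],[1,0,0,10,0,0,0]]

```text
time_s: 28.0
tcp_pos: [0.489, -0.1006, 0.1727]
ee_rot: [[0.966, -0.156, 0.207], [-0.153, -0.988, -0.033], [0.209, 0.0, -0.978]]
wrist_force: [0.1, -0.8, 0.5]
gripper_width: 0.007
gripper_force: 0.0
```

servo_tool:
  commands:
    - [[1,3,0,0,0,0,0],[1,6,0,-1,0,0,0],[1,9,0,-2,0,0,0],[1,12,0,-3,0,0,0],[1,14,0,-3.5,0,0,0]]

```text
time_s: 28.5
tcp_pos: [0.5019, -0.1027, 0.1785]
ee_rot: [[0.966, -0.156, 0.205], [-0.153, -0.988, -0.033], [0.208, 0.001, -0.978]]
wrist_force: [-0.0, 0.0, -0.8]
gripper_width: 0.006
gripper_force: 0.2
```

```bash
python3 kn.py 0
```

```text
(array([23.1,  0.2, 11. ]), array([ 0., -0.,  0.])) [  8.76   8.46 -30.34   5.74 -39.9   68.21] 0.006105603882732343 0.22202107165867346 [-0.04  0.05 -0.78] 28.5
```

servo_tool:
  commands:
    - [[1,0,0,4,0,0,0],[1,2,0,4,0,0,0],[1,4,0,3.5,0,0,0],[1,5,0,3,0,0,0],[1,6,0,2.5,0,0,0]]

```text
time_s: 29.0
tcp_pos: [0.5034, -0.1035, 0.1741]
ee_rot: [[0.968, -0.158, 0.194], [-0.155, -0.987, -0.033], [0.197, 0.002, -0.98]]
wrist_force: [-5.5, 4.9, -3.0]
gripper_width: -0.0
gripper_force: 4.0
```

servo_tool:
  commands:
    - [[1,1,0,-0.3,0,0,0],[1,2,0,-0.6,0,0,0],[1,3,0,-1,0,0,0],[1,3,0,-1,0,0,0],[1,3,0,-1,0,0,0]]

```text
time_s: 29.5
tcp_pos: [0.5035, -0.1036, 0.1741]
ee_rot: [[0.969, -0.159, 0.189], [-0.156, -0.987, -0.032], [0.191, 0.002, -0.982]]
wrist_force: [-10.2, 8.9, -1.8]
gripper_width: 0.002
gripper_force: 5.8
```

```bash
python3 kn.py 0
```

```text
(array([22.3, -0.4,  5.9]), array([ 0.  ,  0.02, -0.  ])) [  8.48   9.36 -29.61   5.26 -40.66  68.71] 0.0024971038428571297 5.805651164118899 [-10.24   8.92  -1.75] 29.5
```

The push meets a rigid 14 N with no movement, so the cover is on its stop. Back off and raise.

servo_tool:
  commands:
    - [[1,-6,0,0,0,0,0],[1,-14,0,0,0,0,0],[1,-18,0,-10,0,0,0],[1,-18,0,-50,0,0,0],[1,-18,0,-90,0,0,0]]

```text
time_s: 30.0
tcp_pos: [0.4742, -0.0985, 0.2648]
ee_rot: [[0.966, -0.156, 0.205], [-0.152, -0.988, -0.034], [0.208, 0.001, -0.978]]
wrist_force: [0.9, 0.8, 0.6]
gripper_width: 0.006
gripper_force: 0.0
```

servo_tool:
  commands:
    - [[1,0,0,-10,0,0,0],[1,0,0,-20,0,0,0],[1,0,0,-20,0,0,0],[1,0,0,-20,0,0,0],[1,0,0,-20,0,0,0]]

```text
time_s: 30.5
tcp_pos: [0.47, -0.0978, 0.2811]
ee_rot: [[0.967, -0.157, 0.202], [-0.153, -0.988, -0.034], [0.205, 0.001, -0.979]]
wrist_force: [0.4, -0.0, 0.2]
gripper_width: 0.005
gripper_force: 0.0
```

```bash
python3 - <<'E'
from h import *
for n,o in (("scene",(205,250,235,285)),("side",(230,262,178,206))):
    b=snap(n,"z"+n);x0,x1,y0,y1=o
    for im in (np.load(f"pics/{n}0.npz")["pixels"],b["pixels"]):
        m=(cv2.cvtColor(im,cv2.COLOR_RGB2GRAY)[y0:y1,x0:x1]<40).astype(np.uint8);N,l,st,ce=cv2.connectedComponentsWithStats(m);i=1+np.argmax(st[1:,4]);print(n,st[i],ce[i])
    if n=="scene":
        X,Y,a=lens(-9);q=cv2.cvtColor(b["pixels"],cv2.COLOR_RGB2GRAY);m=(q[164:193,302:331]>100).astype(np.uint8);N,l,st,ce=cv2.connectedComponentsWithStats(m)
        print("knob",[(st[i,4],(ce[i]+[302,164]).round(1)) for i in range(1,N) if st[i,4]>15])
from station import r
s=r.sense();print(s["tcp_pos"],s["wrist_force"],s["time_s"],np.abs(s["joint_velocities"]).max());print(r.finish_job())
E
```

```text
scene [  8   9  26  29 592] [21.01351351 23.26182432]
scene [  8   9  26  28 585] [20.21196581 22.43076923]
knob [(np.int32(37), array([317.9, 176.6]))]
side [  7   5  18  19 269] [14.96282528 14.20817844]
side [  8   5  18  19 264] [16.         14.07954545]
[ 0.47017067 -0.09781093  0.28131893] [-0.2648856  -0.15227273 -0.84461602] 30.6 0.3540503175517467
the job is handed in; nothing more can be done
None
```

I handed the job in at 30.6 s: the ring is screwed home against its stop, the fitting spanner is released on its own rest, and the dust cover is shut on its stop; no verdict came back.

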